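# Set up a forming stake in its bench holder

### The arm

A 6-joint arm with a two-finger parallel gripper is mounted at the origin on the work surface. World frame = base frame: x ahead of the robot, y to its left, z up, the work surface at z = 0. Lengths are in m, angles in rad, forces in N, time in s.
With the tool pointing down it reaches from about 0.375 to 0.975 m from the base axis. Payload 3.8 kg.
Tool frame: the origin (TCP) lies on the centre line of the jaws, within the pads' length; the fingertips stand 8 mm ahead of it and the grasp point (between the pads) lies 11 mm behind it; z points along the fingers, y is the direction in which the jaws open and shut (so a half turn about z gives the same grasp; the last joint's range is limited). The gripper opens to 85 mm and grips with 20 to 120 N. Pads are 22 mm wide; open, the fingers measure 114 mm over their backs; the gripper's body (76 mm by 85 mm) begins 54 mm behind the grasp point. The pads swing forward as they close: fully open they stand 13 mm farther back than shut.
Start: joints at [1.185, 0.264, 1.604, -0, 1.274, -0.037], TCP at [0.231, 0.634, 0.239] pointing down, gripper open.
Joint ranges: [-2.63, 2.63], [-0.94, 2.18], [0.31, 2.57], [-1.31, 4.45], [0, 2.66], [-2.55, 2.55]. Speed limits (rad/s): [2.57, 2.57, 3.14, 3.14, 3.14, 3.14].

### API

Orientations are given as a rotation vector (axis times angle).
In Python, from workcell import bot gives the robot as it stands.
- The arm moves only by the tool arm_command, never from a script. Its arguments are lists of equal length, an entry for each row: "slide": the shift along the tool's x, y, z in m, a list of three; "angular": the turn, a rotation vector about the tool's x, y, z in degrees, a list of three; "hand": the finger opening in m, from 0 to 0.0854. A call has exactly 8 rows; each row shifts and turns the pose as measured when the row begins, along the tool's axes as they then stand; what a row does not reach is not made up. A row lasts 1/10 s, in which the tool goes at most 50 mm and 8.59 degrees, less where a joint would pass 70% of its speed; a pose out of reach is approached as far as the arm can. A call is refused whole if a number of a shift passes 0.05 or a number of a turn 8.59, either way. A call with a gripper value outside its range is refused whole. The fingers move at their own pace and stop on an object; "squeeze" is the grip in N (left out, the last holds). Time passes only in rows, so rows that do not move let the fingers close, or fill a call up. It gives the time, the measured TCP pose, the force and the opening at its end, in the units of the state.
- bot.read_state(): the state, without advancing time (a new reading comes with each control period).
- bot.read_camera(name): name is "scene" or "top" or "wrist"; returns the picture (480x640x3 uint8, red, green, blue); there is no depth.
- bot.get_calibration(name): a dict with "fx", "fy", "cx", "cy" (pixels), "R" (3x3) and "t" (3): a world point X has camera coordinates R X + t. Camera axes: x right, y down, z forward; pixel columns grow to the right and rows downward; lengths in m; the calibration is good to about 2 mm. A picture is of the moment at which its call begins: read the wrist's pose just before it. get_calibration takes no time and is no camera call; for the wrist camera it gives the pose at the moment of the call.
- bot.finish_job(): hands the job in, once; it reports no verdict.
The state is a dict: "time": time; "q": joint angles; "joint_vel": joint speeds; "joint_torque": joint torques, N m; "tool_pos": TCP position; "tcp_rot": TCP orientation; "wrist_force": force on the tool from outside, world axes, zero at the start; "torque": the same for the moment, N m; "width": opening from 0.0 (shut) to 1.0 (fully open).
Only numpy, scipy, OpenCV 4.12 (cv2) and the standard library are available. Lean on these libraries where they do the work, as an engineer would, in place of code of your own. Each camera call takes 0.05 s, during which the arm holds its last target.

### The job

The metalworker's forming stake, a square steel post with a square foot, is lying on the bench: tip it up onto its foot by pivoting it on the foot's edge, and let go so that it stands free. Then take it again, bring it to the wider of the two bench holders and slide its foot in under the lips until it is fully home against the stop, and leave it standing there upright. Never lift it more than a few centimetres off the bench, and leave the other things where they are.

Things in the scene. Friction and masses are not known exactly. Their poses are not given: they have to be found in the camera images.
- stake: Dark steel stake, 161 mm long, 0.4-0.7 kg, centre of mass 45 mm from the foot's underside. Foot plate 64 x 64 x 8 mm; square post 30 x 30 mm, sides parallel to the foot's, up to 150 mm; then a low dome. Origin: centre of the foot's underside; z along the post towards the dome, x and y parallel to the foot's sides. At the start it lies to the robot's left of its foot: x level, y down.
- stake_edge (a point): Middle of the foot's underside edge at y = +32 mm: at the start this edge is on (within 2 mm of) the bench and the stake pivots on it; the post slopes down 0.12 rad to its top end, which rests on the bench. Raised on this edge, the foot comes down on the far side of it from the post; within about 0.4 rad of upright the stake settles onto its foot by itself.
- stake_top (a point): The crown of the dome, on the stake's axis 161 mm from the foot's underside.
- wide_holder: The wider grey holder, fixed to the bench: a straight channel 70 mm wide, without floor (the foot slides on the bench), open at -x, with a 20 mm high stop at x = +32 mm. Origin: on the bench, where the centre of the foot's underside is when fully home; x points in the direction of sliding in. Rails 20 mm high, from x = -39 to +33 mm, outer sides at y = +-49 mm.
- holder_mouth (a point): On the bench at the middle of the wider holder's mouth, 65 mm before its origin along -x. From here 20 mm high flared guides narrow from about 100 mm to the 70 mm channel. The rails' lips overhang the channel by 10 mm each side (underside 14 mm up, 50 mm free between them), so the foot can only slide in from here.
- narrow_holder: A second holder of the same make with a 46 mm channel, too narrow for this foot; about 95 mm wide over its guides. It is not used; same axes, 20 mm high. The two holders may stand either way round.
- hammer: Bystander: hammer, 260 mm long, wooden handle, lying at the right of the bench; origin under the middle of its length.
- copper_sheet: Bystander: embossed copper sheet 95 x 95 x 4 mm lying flat between the holders; origin under its centre.
- jar: Bystander: closed glass jar, diameter 66 mm, 85 mm high; origin at the centre of its base.
- offcut: Bystander: flat steel offcut 90 x 55 x 6 mm; origin under its centre.
Not all that is in view belongs to the job. What is shaped like the wide_holder but black is not meant.

How it is judged:
By the outcome, as a careful person would: the job done as asked, in the order asked, and still so for the second after the job is handed in, with the robot touching nothing.
It also fails if it takes over 72 s, if anything falls off the work surface, if the arm or the gripper's body presses on something with over 40 N, if the wrist force passes 120 N, or if a joint passes its speed limit or range.

## Working session

There is one attempt and no reset: what is moved stays moved. The work goes in short steps, Python scripts to look and compute and a tool call to move; the robot and the scene stay as the last step left them, time stands still between calls to the robot, and variables do not carry over. Pictures are saved under pics/ and viewed, and the job is handed in when it is done.

Besides the shell and the picture viewer there is one more tool, called as name(argument=value, ...), one argument or row to a line, values as JSON. arm_command: Moves the arm, as the interface text tells. Its arguments: {"type":"object","properties":{"slide":{"type":"array","items":{"type":"array","items":{"type":"number"}}},"angular":{"type":"array","items":{"type":"array","items":{"type":"number"}}},"hand":{"type":"array","items":{"type":"number"}},"squeeze":{"type":"number"}},"required":["slide","angular","hand"]}

```bash
ls; mkdir -p pics; python3 - <<'E'
from workcell import bot
import cv2,numpy as np
for n in ["scene","top","wrist"]:
    c=bot.get_calibration(n)
    im=bot.read_camera(n); cv2.imwrite(f"pics/{n}0.png",im[:,:,::-1])
    print(n,c)
print(bot.read_state())
E
```

```text
pics
scene {'fx': 497.5039061779911, 'fy': 497.5039061779911, 'cx': 322.9002808198639, 'cy': 241.17266383272172, 'R': array([[ 0.21010828,  0.9775406 ,  0.01639789],
       [ 0.77383324, -0.15602685, -0.61387111],
       [-0.59752542,  0.14166864, -0.78923594]]), 't': array([-0.12223903, -0.3681851 ,  1.5522477 ])}
top {'fx': 598.8995591386114, 'fy': 598.8995591386114, 'cx': 323.71765361588, 'cy': 237.61229687169455, 'R': array([[ 0.01258006, -0.99991869, -0.00208809],
       [-0.99825393, -0.01243853, -0.05774411],
       [ 0.05771344,  0.00281087, -0.99832923]]), 't': array([-0.0041734 ,  0.54654158,  1.47308689])}
wrist {'fx': 394.0683942108059, 'fy': 394.0683942108059, 'cx': 316.6477507959319, 'cy': 235.0220591647082, 'R': array([[ 0.34065059,  0.9401876 , -0.00210945],
       [ 0.8960921 , -0.32399312,  0.30339316],
       [ 0.28456304, -0.10524132, -0.95286313]]), 't': array([-0.67435032, -0.04016371,  0.37912255])}
{'time': 0.15, 'q': array([ 1.18511217e+00,  2.64610406e-01,  1.60507037e+00,  4.84150573e-05,
        1.27370169e+00, -3.68762697e-02]), 'joint_vel': array([ 1.88227209e-03, -1.57148945e-03, -3.93135813e-03,  7.18010408e-06,
        2.43619838e-03, -5.22194001e-04]), 'joint_torque': array([-4.22907096e-04, -5.15908885e+01, -3.67958415e+01, -7.12355700e-05,
        8.00895912e-03,  1.20426728e-05]), 'tool_pos': array([0.23046218, 0.63384585, 0.23822216]), 'tcp_rot': array([-5.45081578e-01, -3.09351588e+00,  2.73330039e-03]), 'wrist_force': array([-0.11497863, -0.50744651, -0.3668653 ]), 'torque': array([-0.0244243 ,  0.01552198, -0.05543925]), 'width': 1.0020764946520413}
```

View pics/top0.png

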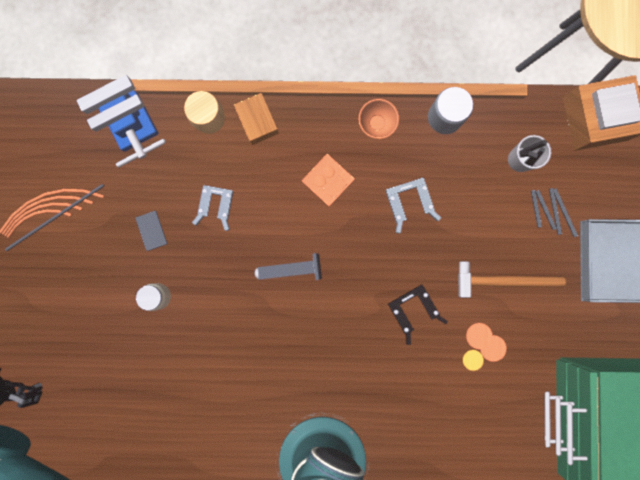

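View pics/scene0.png

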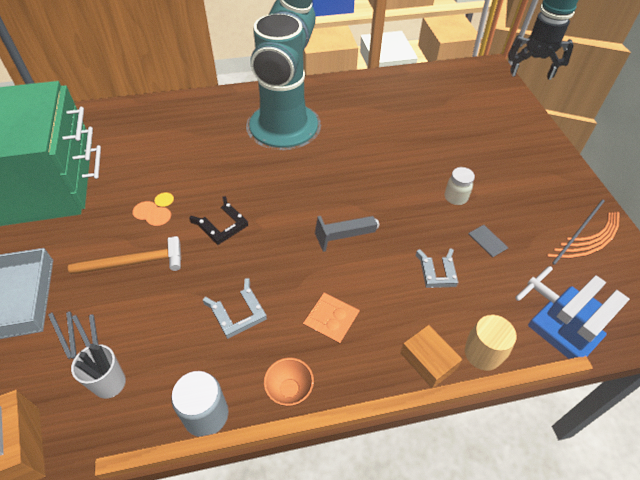

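View pics/wrist0.png

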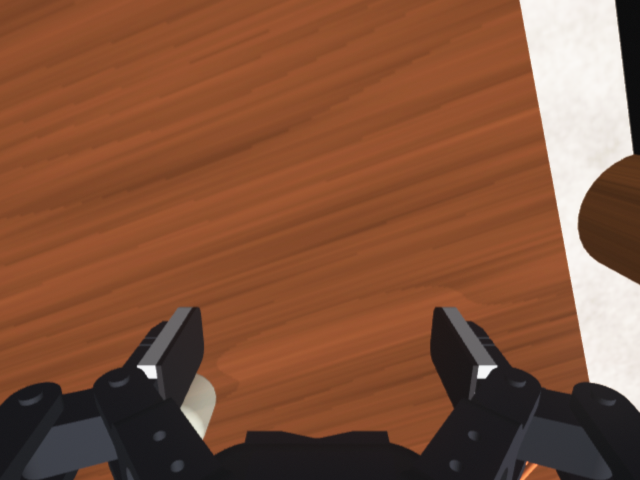

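The top view shows the stake from about (256,272) at the dome to (318,266) at the foot. The wide grey holder is around (412,205) with its mouth towards the robot, and the narrow one is around (214,207).

```bash
python3 - <<'E'
import cv2,numpy as np
a=cv2.imread("pics/top0.png")
s=cv2.resize(a[240:295,240:335],None,fx=8,fy=8,interpolation=cv2.INTER_CUBIC);cv2.imwrite("pics/c1.png",s)
s=cv2.resize(a[170:240,375:450],None,fx=8,fy=8,interpolation=cv2.INTER_CUBIC);cv2.imwrite("pics/c2.png",s)
b=cv2.imread("pics/scene0.png")
s=cv2.resize(b[205:260,305:390],None,fx=8,fy=8,interpolation=cv2.INTER_CUBIC);cv2.imwrite("pics/c3.png",s)
s=cv2.resize(b[270:345,195:275],None,fx=8,fy=8,interpolation=cv2.INTER_CUBIC);cv2.imwrite("pics/c4.png",s)
E
```

```text
(no output)
```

View pics/c1.png

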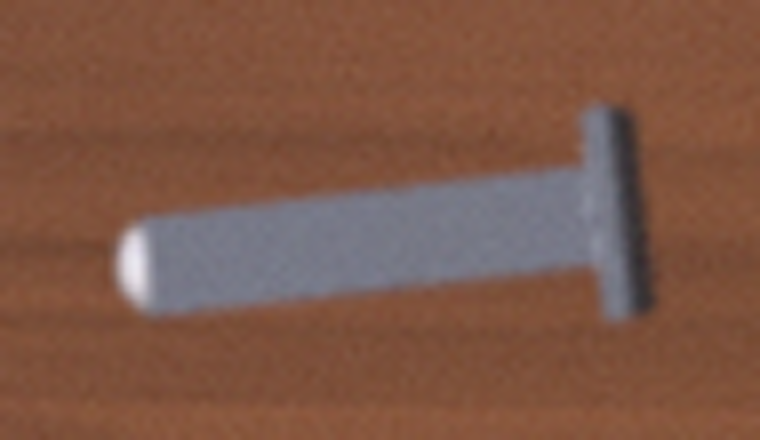

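View pics/c2.png

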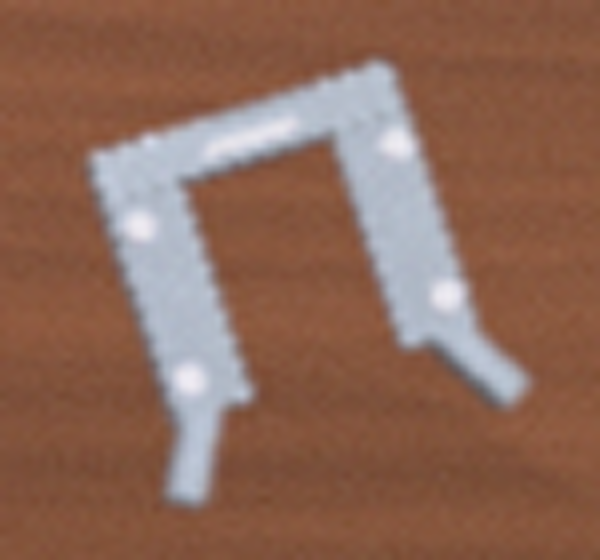

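View pics/c3.png

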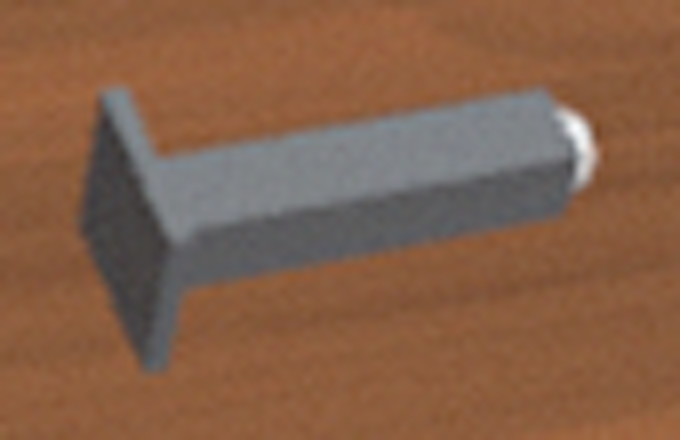

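View pics/c4.png

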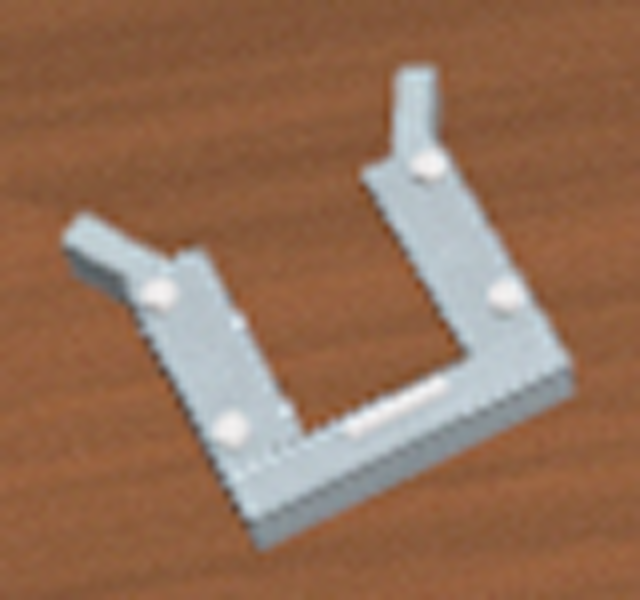

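```bash
cat > h.py <<'E'
import numpy as np,cv2
from workcell import bot
from scipy.spatial.transform import Rotation as Ro
def ray(cal,px,z):
    K=np.array([(px[0]-cal['cx'])/cal['fx'],(px[1]-cal['cy'])/cal['fy'],1.])
    R=cal['R'];c=-R.T@cal['t'];d=R.T@K
    return c+d*(z-c[2])/d[2]
def proj(cal,X):
    p=cal['R']@np.asarray(X)+cal['t'];return np.array([cal['fx']*p[0]/p[2]+cal['cx'],cal['fy']*p[1]/p[2]+cal['cy']])
def unc(p,off,s=8): return ((p[0]+.5)/s-.5+off[0],(p[1]+.5)/s-.5+off[1])
E
python3 - <<'E'
from h import *
T=bot.get_calibration("top");S=bot.get_calibration("scene")
def show(cal,off,pts):
    for n,p,z in pts: print(n,np.round(ray(cal,unc(p,off),z)*1000,1))
print("holder top")
show(T,(375,170),[("stopL",(92,157),.02),("stopR",(388,65),.02),("inL",(180,182),.02),("inR",(335,132),.02),("lipL",(250,397),.02),("lipR",(405,343),.02),("gL",(187,500),.02),("gR",(520,393),.02)])
print("holder scene")  # in scene image: left/right swapped
show(S,(195,270),[("stopL",(572,368),.02),("stopR",(255,517),.02),("inL",(468,355),.02),("inR",(302,437),.02),("lipL",(365,172),.02),("lipR",(200,250),.02),("gL",(418,70),.02),("gR",(75,225),.02)])
print("stake top")
show(T,(240,240),[("postA",(148,218),.0287),("postB",(155,315),.0287),("footA",(585,105),.0626),("footB",(605,318),.0626),("foot0A",(630,105),.0635),("foot0B",(652,318),.0635),("crown",(115,265),.012)])
print("stake scene")
show(S,(305,205),[("postA?",(573,160),.0287),("postB?",(545,92),.0287),("foot0A",(80,225),.0635),("f0 low1",(150,370),0),("bottom far",(100,90),.0635),("f",(178,240),.0626)])
E
```

```text
holder top
stopL [ 669.  -151.1   20. ]
stopR [ 699.  -243.1   20. ]
inL [ 661.5 -178.5   20. ]
inR [ 677.8 -226.6   20. ]
lipL [ 594.7 -200.6   20. ]
lipR [ 612.1 -248.6   20. ]
gL [ 562.4 -181.2   20. ]
gR [ 596.9 -284.3   20. ]
holder scene
stopL [ 676.  -150.5   20. ]
stopR [ 704.3 -241.2   20. ]
inL [ 666.1 -178.3   20. ]
inR [ 682.5 -226.2   20. ]
lipL [ 600.3 -199.8   20. ]
lipR [ 617.  -248.6   20. ]
gL [ 568.2 -180.7   20. ]
gR [ 601.6 -282.7   20. ]
stake top
postA [471.9 163.1  28.7]
postB [442.2 160.4  28.7]
footA [507.2  28.6  62.6]
footB [443.4  21.7  62.6]
foot0A [507.4  15.1  63.5]
foot0B [443.6   7.6  63.5]
crown [457.3 174.9  12. ]
stake scene
postA? [476.3 161.1  28.7]
postB? [447.  160.1  28.7]
foot0A [498.9  -3.9  63.5]
f0 low1 [510.4  16.4   0. ]
bottom far [447.3  13.   63.5]
f [509.7  24.1  62.6]
```

```bash
cat >> h.py <<'E'
def pose(phi,tau=0,R=None):
    f=np.radians(phi);y=np.array([np.cos(f),np.sin(f),0]);z=np.array([0,0,-1.]);x=np.cross(y,z)
    return np.stack([x,y,z],1)@Ro.from_rotvec([0,np.radians(tau),0]).as_matrix()
def plan(tp,tR,n,s=None,p=None,R=None):
    s=s or bot.read_state()
    p=np.array(s['tool_pos']) if p is None else p; R=Ro.from_rotvec(s['tcp_rot']).as_matrix() if R is None else R
    D=Ro.from_matrix(R.T@tR).as_rotvec()
    st=(np.asarray(tp)-p)/n; a=D/n; dR=Ro.from_rotvec(a).as_matrix()
    sl=[]
    for i in range(n):
        sl.append(np.round(R.T@st,4).tolist()); R=R@dR
    print("dist",np.round(st*n,4),"turn deg",np.round(np.degrees(D),2)); print("slide",sl); print("ang",np.round(np.degrees(a),2).tolist())
def st():
    s=bot.read_state();R=Ro.from_rotvec(s['tcp_rot']).as_matrix()
    phi=np.degrees(np.arctan2(R[1,1],R[0,1]))
    x0=pose(phi)[:,0];tau=np.degrees(np.arctan2(R[:,2]@x0,-R[2,2]))
    print("t",round(s['time'],2),"p",np.round(s['tool_pos'],4),"phi %.2f tau %.2f yz %.3f"%(phi,tau,R[2,1]),"F",np.round(s['wrist_force'],1),"T",np.round(s['torque'],2),"w",round(s['width'],3),"q",np.round(s['q'],2))
    return s,R
E
python3 - <<'E'
from h import *
st();plan([.467,.15,.21],pose(7),16)
E
```

```text
t 0.15 p [0.2305 0.6338 0.2382] phi 70.01 tau 0.01 yz -0.002 F [-0.1 -0.5 -0.4] T [-0.02  0.02 -0.06] w 1.002 q [ 1.19  0.26  1.61  0.    1.27 -0.04]
dist [ 0.2365 -0.4838 -0.0282] turn deg [-1.000e-01  5.000e-02  6.301e+01]
slide [[-0.0242, -0.0234, 0.0018], [-0.0258, -0.0216, 0.0018], [-0.0272, -0.0198, 0.0018], [-0.0285, -0.0179, 0.0018], [-0.0297, -0.0159, 0.0018], [-0.0307, -0.0138, 0.0018], [-0.0316, -0.0117, 0.0018], [-0.0323, -0.0095, 0.0018], [-0.0329, -0.0073, 0.0018], [-0.0333, -0.005, 0.0018], [-0.0336, -0.0027, 0.0018], [-0.0337, -0.0004, 0.0018], [-0.0336, 0.0019, 0.0018], [-0.0334, 0.0042, 0.0018], [-0.033, 0.0065, 0.0018], [-0.0325, 0.0088, 0.0018]]
ang [-0.01, 0.0, 3.94]
```

arm_command(
  slide=[
    [-0.024,-0.023,0.002],
    [-0.026,-0.022,0.002],
    [-0.027,-0.02,0.002],
    [-0.028,-0.018,0.002],
    [-0.03,-0.016,0.002],
    [-0.031,-0.014,0.002],
    [-0.032,-0.012,0.002],
    [-0.032,-0.01,0.002],
  ],
  angular=[
    [0,0,4],
    [0,0,4],
    [0,0,4],
    [0,0,4],
    [0,0,4],
    [0,0,4],
    [0,0,4],
    [0,0,4],
  ],
  hand=[0.085,0.085,0.085,0.085,0.085,0.085,0.085,0.085],
  squeeze=70,
)

```text
time: 0.95
tool_pos: [0.3455, 0.3833, 0.2181]
tcp_rot: [-1.397, -2.813, 0.008]
wrist_force: [1.2, 0.1, 0.1]
width: 0.997
```

arm_command(
  slide=[
    [-0.033,-0.007,0.002],
    [-0.033,-0.005,0.002],
    [-0.034,-0.003,0.002],
    [-0.034,0,0.002],
    [-0.034,0.002,0.002],
    [-0.033,0.004,0.002],
    [-0.033,0.006,0.002],
    [-0.033,0.009,0.002],
  ],
  angular=[
    [0,0,4],
    [0,0,4],
    [0,0,4],
    [0,0,4],
    [0,0,4],
    [0,0,4],
    [0,0,4],
    [0,0,4],
  ],
  hand=[0.085,0.085,0.085,0.085,0.085,0.085,0.085,0.085],
)

```text
time: 1.75
tool_pos: [0.456, 0.1246, 0.2007]
tcp_rot: [2.145, 2.295, -0.01]
wrist_force: [0.3, 0.5, -0.4]
width: 0.994
```

```bash
python3 - <<'E'
from h import *
s,R=st();c=bot.get_calibration("wrist")
im=bot.read_camera("wrist");cv2.imwrite("pics/w1.png",im[:,:,::-1])
np.savez("w1.npz",**c)
plan([.467,.109,.08],pose(7,-20),8)
E
```

```text
t 1.75 p [0.456  0.1246 0.2007] phi 3.88 tau -0.27 yz -0.004 F [ 0.3  0.5 -0.4] T [ 0.04  0.01 -0.06] w 0.994 q [ 0.22 -0.09  2.06 -0.    1.18  0.15]
dist [ 0.0093 -0.0114 -0.1205] turn deg [ -0.81 -19.49  -3.3 ]
slide [[-0.0014, 0.0011, 0.0151], [-0.0007, 0.0011, 0.0151], [-0.0001, 0.0011, 0.0151], [0.0005, 0.001, 0.0151], [0.0012, 0.001, 0.0151], [0.0018, 0.001, 0.015], [0.0024, 0.001, 0.0149], [0.0031, 0.001, 0.0148]]
ang [-0.1, -2.44, -0.41]
```

View pics/w1.png

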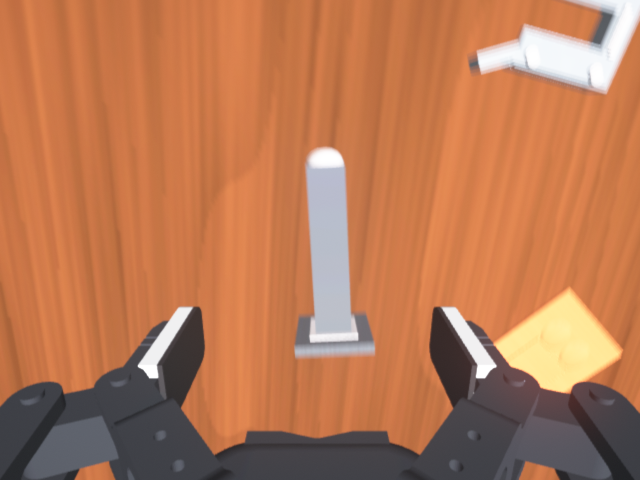

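```bash
python3 - <<'E'
from h import *
c=dict(np.load("w1.npz"))
a=cv2.imread("pics/w1.png")
cv2.imwrite("pics/w1c.png",cv2.resize(a[140:365,280:390],None,fx=3.5,fy=2.6,interpolation=cv2.INTER_CUBIC))
for n,p,z in [("postA",(307,167),.0287),("postB",(344,165),.0287),("edgeA",(296,356),0),("edgeB",(374,354),0),("ridgeA",(297,348),.063),("ridgeB",(374,346),.063),("crown",(324,148),.02)]:
    print(n,np.round(ray(c,p,z)*1000,1))
E
```

```text
postA [445.8 158.9  28.7]
postB [474.2 162.4  28.7]
edgeA [445.8 -32.1   0. ]
edgeB [522.5 -24.2   0. ]
ridgeA [447.3  19.8  63. ]
ridgeB [508.4  26.   63. ]
crown [458.  173.3  20. ]
```

View pics/w1c.png

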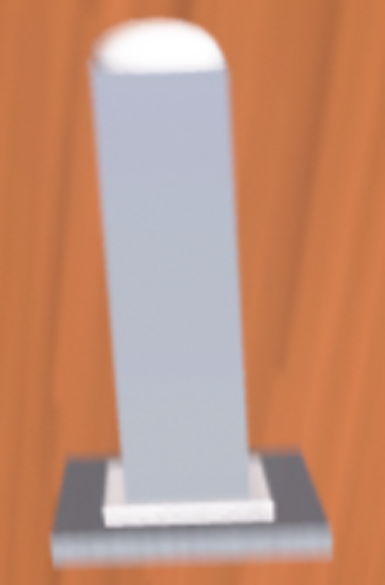

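arm_command(
  slide=[
    [-0.001,0.001,0.016],
    [-0.001,0.001,0.016],
    [0,0.001,0.016],
    [0.001,0.001,0.016],
    [0.001,0.001,0.016],
    [0.002,0.001,0.016],
    [0.002,0.001,0.015],
    [0.003,0.001,0.01],
  ],
  angular=[
    [0,-2.5,-0.5],
    [0,-2.5,-0.5],
    [0,-2.5,-0.5],
    [0,-2.5,-0.5],
    [0,-2.5,-0.4],
    [0,-2.5,-0.4],
    [0,-2.5,-0.4],
    [0,-2.5,-0.4],
  ],
  hand=[0.085,0.085,0.085,0.085,0.085,0.085,0.085,0.085],
)

```text
time: 2.6
tool_pos: [0.4688, 0.105, 0.0772]
tcp_rot: [1.889, 2.132, -0.363]
wrist_force: [-0.7, 0.4, 0.4]
width: 0.998
```

```bash
python3 - <<'E'
from h import *
s,R=st()
plan([.467,.109,.016],pose(7,-20),8)
E
```

```text
t 2.6 p [0.4688 0.105  0.0772] phi 6.81 tau -21.18 yz -0.009 F [-0.7  0.4  0.4] T [0.17 0.06 0.03] w 0.998 q [ 0.41  0.15  2.12 -0.41  1.03  0.53]
dist [-0.0018  0.004  -0.0612] turn deg [-0.53  1.18  0.  ]
slide [[0.0033, -0.0001, 0.0069], [0.0032, -0.0001, 0.0069], [0.0032, -0.0001, 0.007], [0.0032, -0.0001, 0.007], [0.0032, -0.0001, 0.007], [0.0032, -0.0001, 0.007], [0.0031, -0.0002, 0.007], [0.0031, -0.0002, 0.007]]
ang [-0.07, 0.15, 0.0]
```

arm_command(
  slide=[
    [0.0035,0,0.007],
    [0.0035,0,0.007],
    [0.0035,0,0.007],
    [0.0035,0,0.007],
    [0.003,0,0.007],
    [0.003,0,0.007],
    [0.003,0,0.007],
    [0.003,0,0.007],
  ],
  angular=[
    [0,0.2,0],
    [0,0.2,0],
    [0,0.2,0],
    [0,0.2,0],
    [0,0.2,0],
    [0,0,0],
    [0,0,0],
    [0,0,0],
  ],
  hand=[0.085,0.085,0.085,0.085,0.085,0.085,0.085,0.085],
)

```text
time: 3.4
tool_pos: [0.4677, 0.1104, 0.0113]
tcp_rot: [1.902, 2.145, -0.343]
wrist_force: [-0.4, -0.1, -0.7]
width: 0.993
```

```bash
python3 - <<'E'
from h import *
s,R=st()
plan([.467,.109,.016],pose(7,-20),1)
im=bot.read_camera("wrist");cv2.imwrite("pics/w2.png",im[:,:,::-1])
E
```

```text
t 3.4 p [0.4677 0.1104 0.0113] phi 6.82 tau -19.94 yz -0.008 F [-0.4 -0.1 -0.7] T [0.14 0.05 0.04] w 0.993 q [ 0.41  0.25  2.15 -0.43  0.9   0.58]
dist [-0.0007 -0.0014  0.0047] turn deg [-0.5  -0.07 -0.01]
slide [[-0.0029, -0.0009, -0.004]]
ang [-0.5, -0.07, -0.01]
```

View pics/w2.png

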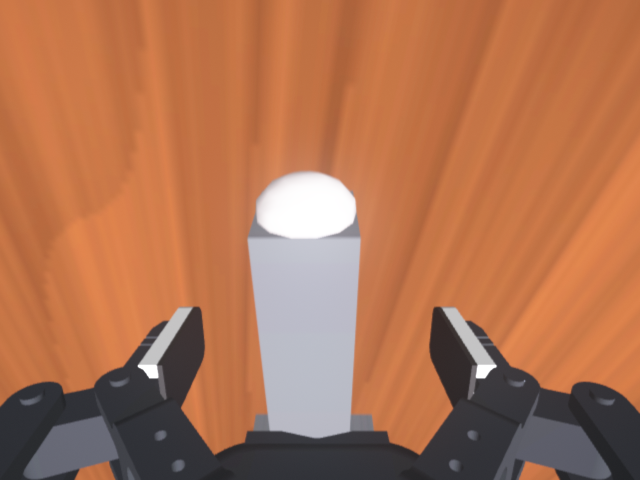

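arm_command(
  slide=[
    [-0.003,-0.0015,-0.004],
    [0,0,0],
    [0,0,0],
    [0,0,0],
    [0,0,0],
    [0,0,0],
    [0,0,0],
    [0,0,0],
  ],
  angular=[
    [-0.5,0,0],
    [0,0,0],
    [0,0,0],
    [0,0,0],
    [0,0,0],
    [0,0,0],
    [0,0,0],
    [0,0,0],
  ],
  hand=[0.085,0.06,0.045,0.03,0.02,0.02,0.02,0.02],
  squeeze=60,
)

```text
time: 4.25
tool_pos: [0.4657, 0.1086, 0.0157]
tcp_rot: [1.897, 2.144, -0.334]
wrist_force: [-0.3, -0.6, -0.8]
width: 0.339
```

```bash
python3 - <<'E'
from h import *
s,R=st()
p=s['tool_pos'];piv=np.array([.4785,.010,0])
pt=R.T@(piv-p);print(pt)
for d in (4,5,6):
    Rd=Ro.from_rotvec([0,np.radians(d),0]).as_matrix();print(d,pt-Rd@pt)
E
```

```text
t 4.25 p [0.4657 0.1086 0.0157] phi 7.00 tau -19.94 yz -0.000 F [-0.3 -0.6 -0.8] T [ 0.18 -0.02  0.05] w 0.339 q [ 0.41  0.23  2.16 -0.43  0.9   0.58]
[-0.08813943  0.00071666  0.048655  ]
4 [-0.0036087   0.         -0.00602977]
5 [-4.57595942e-03 -1.08420217e-19 -7.49671036e-03]
6 [-5.56866894e-03  1.08420217e-19 -8.94654180e-03]
```

arm_command(
  slide=[
    [-0.0036,0,-0.0062],
    [-0.0036,0,-0.0062],
    [-0.0036,0,-0.006],
    [-0.0036,0,-0.006],
    [-0.0036,0,-0.006],
    [-0.0036,0,-0.006],
    [0,0,0],
    [0,0,0],
  ],
  angular=[
    [0,4,0],
    [0,4,0],
    [0,4,0],
    [0,4,0],
    [0,4,0],
    [0,4,0],
    [0,0,0],
    [0,0,0],
  ],
  hand=[0.02,0.02,0.02,0.02,0.02,0.02,0.02,0.02],
)

```text
time: 5.05
tool_pos: [0.4666, 0.0929, 0.0544]
tcp_rot: [-2.034, -2.309, -0.082]
wrist_force: [-0.1, 2.3, -1.5]
width: 0.339
```

```bash
cat >> h.py <<'E'
def arc(tau_to,n,piv=np.array([.4785,.010,0]),pt=np.array([-.0881,.0007,.0487]),phi=7,lift=0):
    s,R=st()
    print("pivot now", np.round((s['tool_pos']+R@pt)*1000,1))
    p=np.array(s['tool_pos']);tau=np.degrees(np.arctan2(R[:,2]@pose(phi)[:,0],-R[2,2]))
    for i in range(1,n+1):
        Rt=pose(phi,tau+(tau_to-tau)*i/n); tp=piv+[0,0,lift]-Rt@pt
        print(np.round(R.T@(tp-p),4).tolist(),np.round(np.degrees(Ro.from_matrix(R.T@Rt).as_rotvec()),2).tolist()); p=tp;R=Rt
E
python3 - <<'E'
from h import *
arc(35,8)
im=bot.read_camera("scene");cv2.imwrite("pics/s2.png",im[:,:,::-1])
E
```

```text
t 5.05 p [0.4666 0.0929 0.0544] phi 7.24 tau 4.74 yz -0.002 F [-0.1  2.3 -1.5] T [ 0.39 -0.07  0.01] w 0.339 q [ 0.08  0.09  2.19  0.11  0.87 -0.11]
pivot now [477.7   9.8  -1.4]
[-0.0032, 0.001, -0.0071] [-0.13, 3.78, 0.23]
[-0.0034, -0.0, -0.0057] [-0.0, 3.78, -0.0]
[-0.0034, 0.0, -0.0057] [-0.0, 3.78, -0.0]
[-0.0034, 0.0, -0.0057] [0.0, 3.78, 0.0]
[-0.0034, -0.0, -0.0057] [0.0, 3.78, 0.0]
[-0.0034, -0.0, -0.0057] [-0.0, 3.78, 0.0]
[-0.0034, 0.0, -0.0057] [-0.0, 3.78, -0.0]
[-0.0034, -0.0, -0.0057] [0.0, 3.78, -0.0]
```

View pics/s2.png

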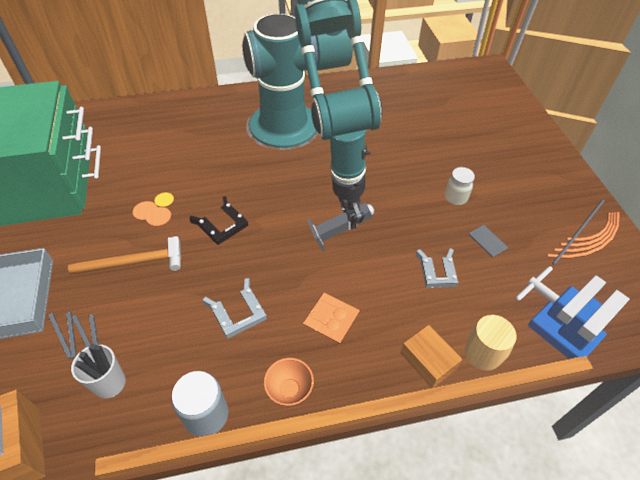

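The stake is held near (350,215) and its dome end has come up. The foot is at (318,235), and the forces are small.

arm_command(
  slide=[
    [-0.0032,0.0005,-0.0065],
    [-0.0034,0,-0.0058],
    [-0.0034,0,-0.0058],
    [-0.0034,0,-0.0058],
    [-0.0034,0,-0.0057],
    [-0.0034,0,-0.0057],
    [-0.0034,0,-0.0057],
    [-0.0034,0,-0.0057],
  ],
  angular=[
    [0,3.8,0.2],
    [0,3.8,0],
    [0,3.8,0],
    [0,3.8,0],
    [0,3.8,0],
    [0,3.8,0],
    [0,3.8,0],
    [0,3.8,0],
  ],
  hand=[0.02,0.02,0.02,0.02,0.02,0.02,0.02,0.02],
)

```text
time: 5.9
tool_pos: [0.4705, 0.0573, 0.0888]
tcp_rot: [-1.714, -1.982, -0.537]
wrist_force: [-0.8, -1.0, -1.2]
width: 0.345
```

```bash
python3 - <<'E'
from h import *
arc(62,8)
E
```

```text
t 5.9 p [0.4705 0.0573 0.0888] phi 8.40 tau 35.24 yz -0.007 F [-0.8 -1.  -1.2] T [-0.71  0.13  0.02] w 0.345 q [-0.31  0.21  2.11  0.59  1.2  -0.78]
pivot now [477.   14.   -1.8]
[-0.0053, 0.0012, -0.0089] [-1.15, 3.34, 0.89]
[-0.003, 0.0, -0.0051] [-0.0, 3.35, 0.0]
[-0.003, -0.0, -0.0051] [0.0, 3.35, 0.0]
[-0.003, 0.0, -0.0051] [0.0, 3.35, -0.0]
[-0.003, 0.0, -0.0051] [0.0, 3.35, -0.0]
[-0.003, 0.0, -0.0051] [-0.0, 3.35, 0.0]
[-0.003, -0.0, -0.0051] [0.0, 3.35, 0.0]
[-0.003, 0.0, -0.0051] [-0.0, 3.35, -0.0]
```

arm_command(
  slide=[
    [-0.0035,0.001,-0.007],
    [-0.003,0,-0.0054],
    [-0.003,0,-0.0053],
    [-0.003,0,-0.0053],
    [-0.003,0,-0.0052],
    [-0.003,0,-0.0052],
    [-0.003,0,-0.0052],
    [-0.003,0,-0.0052],
  ],
  angular=[
    [-0.6,3.4,0.5],
    [-0.5,3.4,0.4],
    [0,3.4,0],
    [0,3.4,0],
    [0,3.4,0],
    [0,3.4,0],
    [0,3.4,0],
    [0,3.4,0],
  ],
  hand=[0.02,0.02,0.02,0.02,0.02,0.02,0.02,0.02],
)

```text
time: 6.7
tool_pos: [0.4781, 0.0106, 0.0992]
tcp_rot: [-1.425, -1.63, -0.855]
wrist_force: [-0.2, -2.2, 1.7]
width: 0.343
```

```bash
python3 - <<'E'
from h import *
arc(75,4)
for n in ("scene","top"):
    im=bot.read_camera(n);cv2.imwrite(f"pics/{n}3.png",im[:,:,::-1])
a=cv2.imread("pics/scene3.png");b=cv2.imread("pics/top3.png")
cv2.imwrite("pics/c5.png",np.hstack([cv2.resize(a[140:280,270:410],(400,400),interpolation=cv2.INTER_CUBIC),cv2.resize(b[200:330,270:400],(400,400),interpolation=cv2.INTER_CUBIC)]))
E
```

```text
t 6.7 p [0.4781 0.0106 0.0992] phi 8.07 tau 62.69 yz -0.012 F [-0.2 -2.2  1.7] T [-0.42  0.04  0.12] w 0.343 q [-0.55  0.5   1.97  0.75  1.56 -1.06]
pivot now [477.2  13.3  -1.4]
[-0.0031, -0.0005, -0.0084] [-1.25, 3.08, -0.13]
[-0.0027, -0.0, -0.0047] [-0.0, 3.08, 0.0]
[-0.0027, -0.0, -0.0047] [0.0, 3.08, 0.0]
[-0.0027, -0.0, -0.0047] [0.0, 3.08, -0.0]
```

View pics/c5.png

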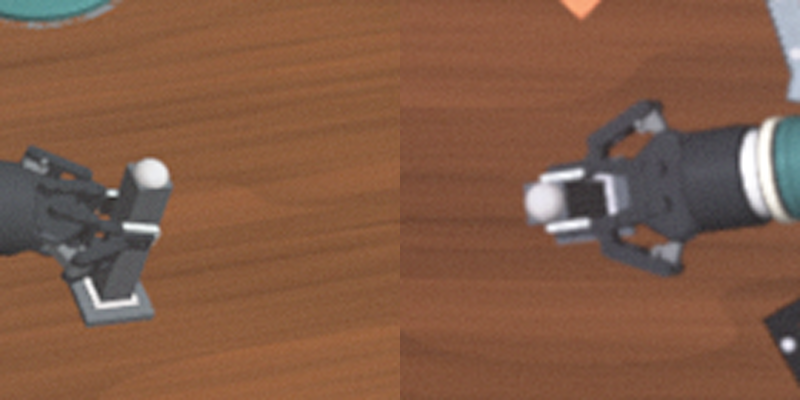

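The stake is nearly upright. Its dome is at (150,172) in the left crop and the foot is low at the bottom.

arm_command(
  slide=[
    [-0.0028,0,-0.006],
    [-0.0028,0,-0.0052],
    [-0.0028,0,-0.0052],
    [-0.0028,0,-0.005],
    [0,0,0],
    [0,0,0],
    [0,0,0],
    [0,0,0],
  ],
  angular=[
    [-0.6,3.4,0],
    [-0.6,3.4,0],
    [0,3.3,0],
    [0,3.2,0],
    [0,0,0],
    [0,0,0],
    [0,0,0],
    [0,0,0],
  ],
  hand=[0.02,0.02,0.02,0.02,0.02,0.02,0.02,0.02],
)

```text
time: 7.6
tool_pos: [0.4822, -0.0123, 0.0964]
tcp_rot: [-1.272, -1.452, -0.981]
wrist_force: [-1.2, -3.7, 3.5]
width: 0.344
```

```bash
python3 - <<'E'
from h import *
arc(78,2)
for n in ("scene","top"):
    im=bot.read_camera(n);cv2.imwrite(f"pics/{n}4.png",im[:,:,::-1])
a=cv2.imread("pics/scene4.png");b=cv2.imread("pics/top4.png")
cv2.imwrite("pics/c6.png",np.hstack([cv2.resize(a[170:270,280:380],(400,400),interpolation=cv2.INTER_CUBIC),cv2.resize(b[220:310,280:370],(400,400),interpolation=cv2.INTER_CUBIC)]))
E
```

```text
t 7.6 p [ 0.4822 -0.0123  0.0964] phi 8.11 tau 76.12 yz -0.013 F [-1.2 -3.7  3.5] T [-0.27 -0.07  0.16] w 0.344 q [-0.61  0.67  1.89  0.8   1.73 -1.14]
pivot now [477.9  13.5  -0.9]
[-0.0008, -0.0017, -0.005] [-1.25, 0.95, -0.46]
[-0.0008, -0.0, -0.0014] [0.0, 0.94, 0.0]
```

View pics/c6.png

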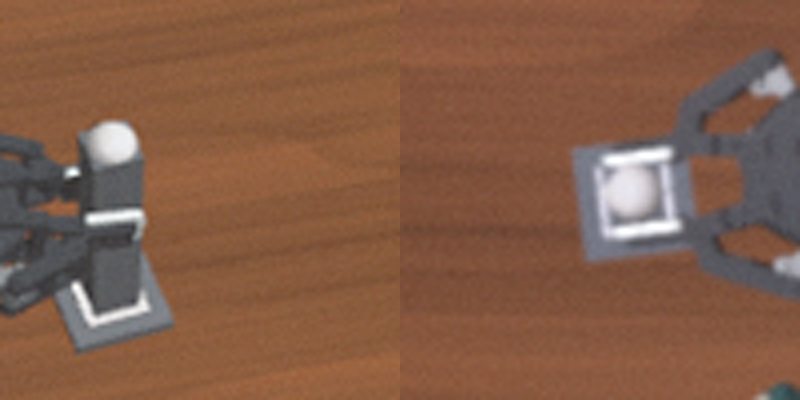

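The stake is upright on its foot in both views: the dome sits over the collar, at (630,190) in the right crop. I'll let go and back off.

arm_command(
  slide=[
    [0,0,0],
    [0,0,0],
    [0,0,0],
    [0,0,0],
    [0,0,0],
    [0,0,-0.005],
    [0,0,-0.01],
    [0,0,-0.015],
  ],
  angular=[
    [0,0,0],
    [0,0,0],
    [0,0,0],
    [0,0,0],
    [0,0,0],
    [0,0,0],
    [0,0,0],
    [0,0,0],
  ],
  hand=[0.04,0.05,0.06,0.07,0.08,0.08,0.08,0.08],
)

```text
time: 8.5
tool_pos: [0.4844, -0.039, 0.102]
tcp_rot: [-1.272, -1.449, -0.975]
wrist_force: [0.6, -0.5, -0.0]
width: 0.935
```

```bash
python3 - <<'E'
from h import *
st()
E
```

```text
t 8.5 p [ 0.4844 -0.039   0.102 ] phi 8.25 tau 76.14 yz -0.018 F [ 0.6 -0.5 -0. ] T [-0.41 -0.04 -0.05] w 0.935 q [-0.64  0.68  1.85  0.77  1.77 -1.13]
```

arm_command(
  slide=[
    [0,0,-0.02],
    [0,0,-0.02],
    [0,0,-0.02],
    [0,0,-0.02],
    [0,0,-0.02],
    [0,0,-0.02],
    [0,0,0],
    [0,0,0],
  ],
  angular=[
    [0,0,0],
    [0,0,0],
    [0,0,0],
    [0,0,0],
    [0,0,0],
    [0,0,0],
    [0,0,0],
    [0,0,0],
  ],
  hand=[0.085,0.085,0.085,0.085,0.085,0.085,0.085,0.085],
)

```text
time: 9.3
tool_pos: [0.5039, -0.1708, 0.1344]
tcp_rot: [-1.281, -1.454, -0.98]
wrist_force: [-0.2, -0.2, -0.2]
width: 0.996
```

```bash
python3 - <<'E'
from h import *
st()
for n in ("scene","top"):
    im=bot.read_camera(n);cv2.imwrite(f"pics/{n}5.png",im[:,:,::-1])
a=cv2.imread("pics/scene5.png");b=cv2.imread("pics/top5.png")
cv2.imwrite("pics/c7.png",np.hstack([cv2.resize(a[170:270,280:380],(400,400),interpolation=cv2.INTER_CUBIC),cv2.resize(b[220:320,280:380],(400,400),interpolation=cv2.INTER_CUBIC)]))
E
```

```text
t 9.3 p [ 0.5039 -0.1708  0.1344] phi 7.85 tau 75.73 yz -0.014 F [-0.2 -0.2 -0.2] T [-0.42 -0.04 -0.04] w 0.996 q [-0.77  0.75  1.63  0.69  1.93 -1.08]
```

View pics/c7.png

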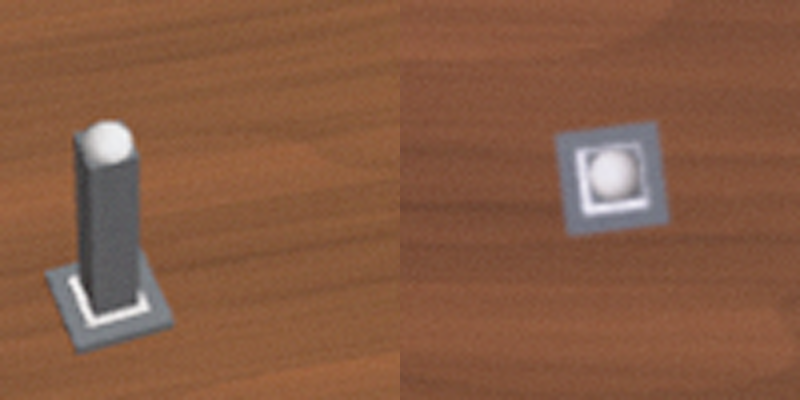

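View pics/scene5.png

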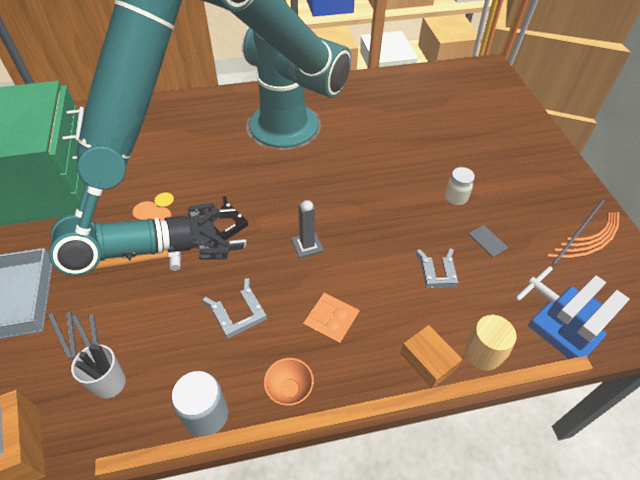

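The stake stands free and upright. Its foot centre is at about (612,178) in the right crop.

```bash
python3 - <<'E'
from h import *
T=bot.get_calibration("top");S=bot.get_calibration("scene")
P=[ray(T,unc((x-400,y),(280,220),4),.008) for x,y in [(555,135),(655,123),(668,222),(570,235)]]
print(np.round(np.array(P)*1000,1), np.mean(P,0))
P=[ray(S,unc((x,y),(280,170),4),.008) for x,y in [(47,270),(80,350),(173,323)]];print(np.round(np.array(P)*1000,1),(P[0]+P[2])/2)
s,R=st()
plan([.56,-.17,.28],pose(7),16)
E
```

```text
[[507.4  15.5   8. ]
 [515.7 -46.8   8. ]
 [454.2 -55.5   8. ]
 [445.3   5.4   8. ]] [ 0.48065827 -0.02034506  0.008     ]
[[457.7 -55.4   8. ]
 [523.6 -46.3   8. ]
 [514.7  14.2   8. ]] [ 0.48616355 -0.02060064  0.008     ]
t 9.4 p [ 0.5038 -0.17    0.1344] phi 7.89 tau 75.76 yz -0.014 F [-0.   0.5  0.2] T [-0.48 -0.03 -0.03] w 0.993 q [-0.77  0.75  1.63  0.69  1.93 -1.08]
dist [ 0.0562 -0.      0.1456] turn deg [ -1.28 -75.75   0.21]
slide [[0.0087, 0.0034, -0.0027], [0.0085, 0.0034, -0.0034], [0.0082, 0.0034, -0.0041], [0.0078, 0.0034, -0.0048], [0.0074, 0.0034, -0.0054], [0.0069, 0.0034, -0.006], [0.0064, 0.0034, -0.0065], [0.0059, 0.0034, -0.007], [0.0053, 0.0034, -0.0075], [0.0046, 0.0034, -0.0079], [0.004, 0.0034, -0.0082], [0.0033, 0.0034, -0.0085], [0.0025, 0.0034, -0.0088], [0.0018, 0.0035, -0.0089], [0.0011, 0.0035, -0.0091], [0.0003, 0.0035, -0.0091]]
ang [-0.08, -4.73, 0.01]
```

arm_command(
  slide=[
    [0.009,0.003,-0.003],
    [0.009,0.003,-0.004],
    [0.008,0.003,-0.004],
    [0.008,0.003,-0.005],
    [0.007,0.003,-0.006],
    [0.007,0.003,-0.006],
    [0.006,0.004,-0.007],
    [0.006,0.004,-0.007],
  ],
  angular=[
    [-0.2,-4.8,0],
    [-0.1,-4.8,0],
    [-0.1,-4.8,0],
    [-0.1,-4.8,0],
    [-0.1,-4.8,0],
    [0,-4.8,0],
    [0,-4.8,0],
    [0,-4.8,0],
  ],
  hand=[0.085,0.085,0.085,0.085,0.085,0.085,0.085,0.085],
)

```text
time: 10.2
tool_pos: [0.5263, -0.1641, 0.2029]
tcp_rot: [-1.715, -1.94, -0.544]
wrist_force: [0.3, 0.3, -1.2]
width: 0.998
```

arm_command(
  slide=[
    [0.005,0.003,-0.008],
    [0.005,0.003,-0.008],
    [0.004,0.003,-0.008],
    [0.003,0.003,-0.009],
    [0.003,0.003,-0.009],
    [0.002,0.003,-0.009],
    [0.001,0.003,-0.009],
    [0,0.003,-0.009],
  ],
  angular=[
    [0,-4.8,0],
    [0,-4.8,0],
    [0,-4.8,0],
    [0,-4.7,0],
    [0,-4.7,0],
    [0,-4.7,0],
    [0,-4.6,0],
    [0,-4.6,0],
  ],
  hand=[0.085,0.085,0.085,0.085,0.085,0.085,0.085,0.085],
)

```text
time: 11.0
tool_pos: [0.5477, -0.1541, 0.2776]
tcp_rot: [2.056, 2.363, -0.071]
wrist_force: [0.5, 0.3, 1.0]
width: 0.996
```

```bash
python3 - <<'E'
from h import *
s,R=st();c=bot.get_calibration("wrist")
im=bot.read_camera("wrist");cv2.imwrite("pics/w3.png",im[:,:,::-1])
np.savez("w3.npz",**c)
plan([.4835,-.0205,.24],pose(8),8)
E
```

```text
t 11.0 p [ 0.5477 -0.1541  0.2776] phi 7.92 tau -2.10 yz -0.028 F [0.5 0.3 1. ] T [-0.01  0.01 -0.04] w 0.996 q [-0.29  0.05  1.78 -0.05  1.32 -0.42]
dist [-0.0652  0.132  -0.0396] turn deg [-1.45  2.24  0.05]
slide [[0.0177, -0.0056, 0.0044], [0.0176, -0.0057, 0.0045], [0.0176, -0.0057, 0.0045], [0.0176, -0.0057, 0.0046], [0.0176, -0.0057, 0.0047], [0.0175, -0.0057, 0.0048], [0.0175, -0.0057, 0.0048], [0.0175, -0.0058, 0.0049]]
ang [-0.18, 0.28, 0.01]
```

View pics/w3.png

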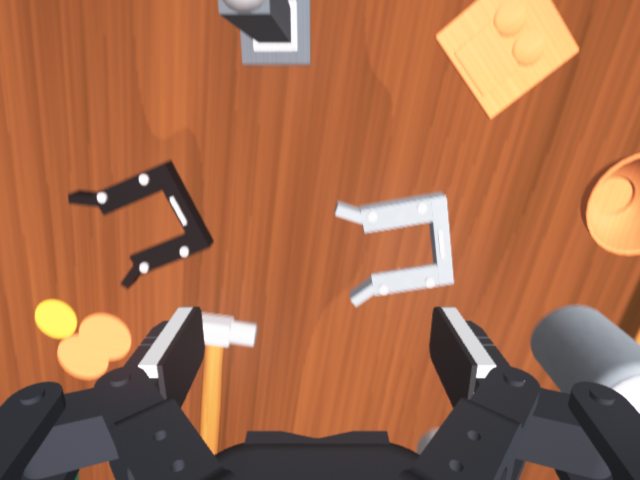

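The wrist view shows the grey wide holder around (410,245) and the stake's foot around (275,35). I'll zoom in to measure both.

```bash
python3 - <<'E'
import cv2
a=cv2.imread("pics/w3.png")
cv2.imwrite("pics/c8.png",cv2.resize(a[185:310,330:460],None,fx=4.8,fy=4.8,interpolation=cv2.INTER_CUBIC))
E
```

```text
(no output)
```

View pics/c8.png

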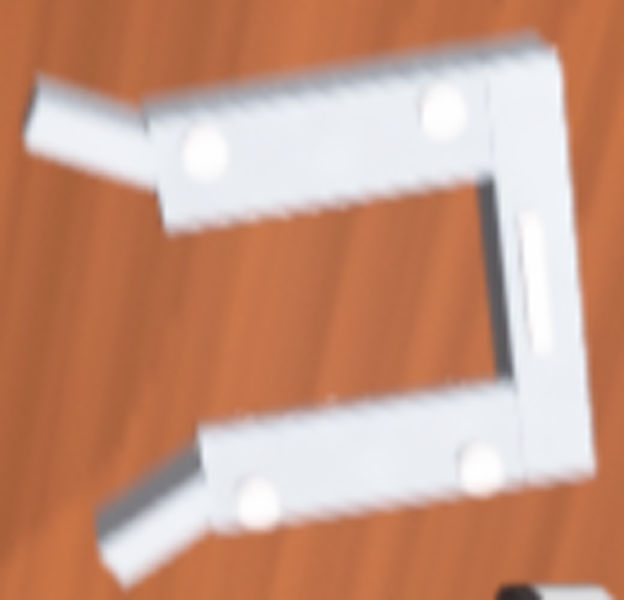

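```bash
python3 - <<'E'
from h import *
c=dict(np.load("w3.npz"));o=(330,185)
q={n:ray(c,unc(p,o,4.8),.02)*1000 for n,p in dict(lipL=(168,230),lipR=(203,432),inL=(494,180),inR=(514,380),oL=(558,55),oR=(594,474),bR=(215,533)).items()}
for k,v in q.items(): print(k,np.round(v,1))
lm=(q['lipL']+q['lipR'])/2;im=(q['inL']+q['inR'])/2
d=im-lm;a=np.degrees(np.arctan2(d[1],d[0]));e=q['oL']-q['oR'];a2=np.degrees(np.arctan2(-e[0],e[1]))
print("angles",a,a2,"len",np.linalg.norm(d),np.linalg.norm(e),np.linalg.norm(q['lipL']-q['lipR']))
u=np.array([np.cos(np.radians(18)),np.sin(np.radians(18)),0])
print("orig",im-32*u,lm+39*u)
# foot
for p in [(243,65),(310,63),(310,0)]: print(np.round(ray(c,p,.008)*1000,1))
E
```

```text
lipL [ 597.8 -201.2   20. ]
lipR [ 614.3 -247.6   20. ]
inL [ 664.6 -179.7   20. ]
inR [ 680.  -224.6   20. ]
oL [ 671.2 -151.    20. ]
oR [ 703.2 -244.4   20. ]
bR [ 621.8 -272.4   20. ]
angles 18.59944227655849 18.921684132401424 len 69.83111514131048 98.82279373130174 49.210858615267426
orig [ 641.82224881 -212.01166843   20.        ] [ 643.16331969 -212.34410184   20.        ]
[456.9 -57.8   8. ]
[519.2 -47.5   8. ]
[512.3   3.6   8. ]
```

arm_command(
  slide=[
    [0.0177,-0.0056,0.004],
    [0.0177,-0.0056,0.004],
    [0.0177,-0.0056,0.004],
    [0.0177,-0.0056,0.004],
    [0.0177,-0.0056,0.004],
    [0.0177,-0.0056,0.004],
    [0.0177,-0.0056,0.004],
    [0.0175,-0.0056,0.004],
  ],
  angular=[
    [-0.2,0.3,0],
    [-0.2,0.3,0],
    [-0.2,0.3,0],
    [-0.2,0.3,0],
    [-0.2,0.3,0],
    [-0.2,0.3,0],
    [-0.2,0.3,0],
    [0,0.2,0],
  ],
  hand=[0.085,0.085,0.085,0.085,0.085,0.085,0.085,0.085],
)

```text
time: 11.85
tool_pos: [0.4761, -0.009, 0.2403]
tcp_rot: [-2.049, -2.366, -0.004]
wrist_force: [-0.3, 0.3, -0.7]
width: 0.995
```

```bash
python3 - <<'E'
from h import *
s,R=st()
im=bot.read_camera("wrist");cv2.imwrite("pics/w4.png",im[:,:,::-1])
plan([.484,-.0205,.18],pose(8),4)
E
```

```text
t 11.85 p [ 0.4761 -0.009   0.2403] phi 8.21 tau 0.61 yz -0.005 F [-0.3  0.3 -0.7] T [-0.02  0.02 -0.02] w 0.995 q [-0.08 -0.11  2.01  0.01  1.26 -0.22]
dist [ 0.0097 -0.0136 -0.0594] turn deg [-0.45 -0.76  0.25]
slide [[-0.0039, 0.002, 0.0148], [-0.0039, 0.002, 0.0148], [-0.0038, 0.002, 0.0148], [-0.0038, 0.002, 0.0148]]
ang [-0.11, -0.19, 0.06]
```

View pics/w4.png

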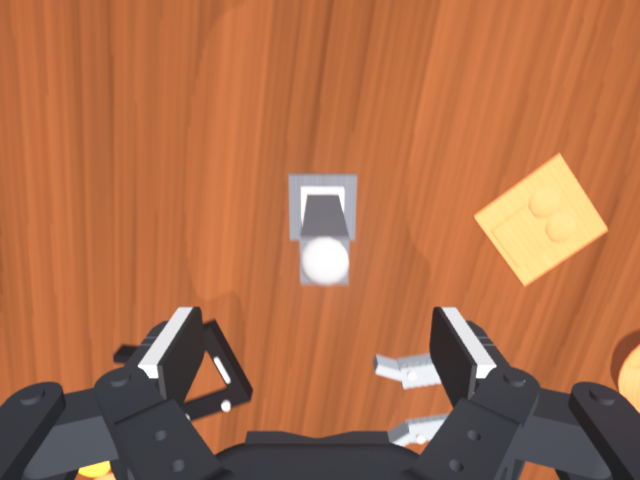

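The stake stands square to the jaws, with its dome at (324,260). I'll centre over it and go down.

arm_command(
  slide=[
    [-0.0045,0.002,0.005],
    [-0.0045,0.002,0.005],
    [-0.004,0.002,0.008],
    [-0.002,0.002,0.01],
    [0,0,0.015],
    [0,0,0.015],
    [0,0,0.005],
    [0,0,0],
  ],
  angular=[
    [-0.1,-0.2,0],
    [-0.1,-0.2,0],
    [-0.1,-0.2,0],
    [-0.1,-0.2,0],
    [0,0,0],
    [0,0,0],
    [0,0,0],
    [0,0,0],
  ],
  hand=[0.085,0.085,0.085,0.085,0.085,0.085,0.085,0.085],
)

```text
time: 12.7
tool_pos: [0.4861, -0.0235, 0.1703]
tcp_rot: [2.056, 2.372, -0.004]
wrist_force: [0.7, -0.6, -0.4]
width: 0.998
```

```bash
python3 - <<'E'
from h import *
s,R=st()
c=bot.get_calibration("wrist");im=bot.read_camera("wrist");cv2.imwrite("pics/w5.png",im[:,:,::-1])
print(proj(c,[.484,-.0205,.161]))
plan([.484,-.0205,.117],pose(8),5)
E
```

```text
t 12.7 p [ 0.4861 -0.0235  0.1703] phi 8.15 tau -0.20 yz -0.000 F [ 0.7 -0.6 -0.4] T [-0.01  0.    0.  ] w 0.998 q [-0.1  -0.04  2.07 -0.    1.11 -0.24]
[311.52789513 303.65069016]
dist [-0.0022  0.0029 -0.0537] turn deg [0.01 0.2  0.16]
slide [[0.0007, -0.0003, 0.0107], [0.0007, -0.0003, 0.0107], [0.0007, -0.0003, 0.0107], [0.0007, -0.0003, 0.0107], [0.0006, -0.0003, 0.0107]]
ang [0.0, 0.04, 0.03]
```

View pics/w5.png

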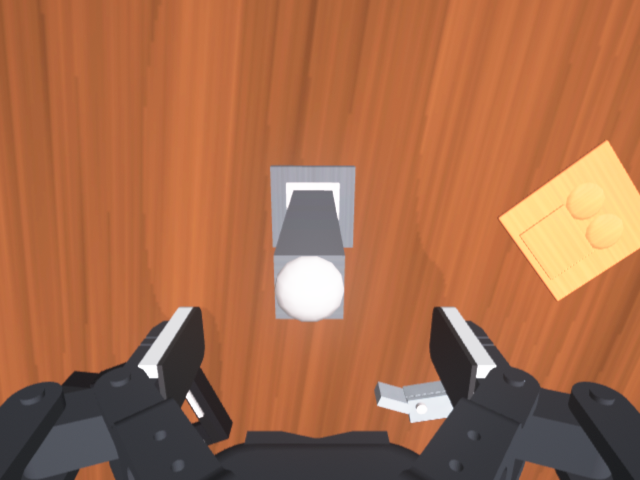

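```bash
python3 - <<'E'
from h import *
c=bot.get_calibration("wrist")
for p,z in [((310,287),.150),((274,253),.15),((344,253),.15),((275,320),.15),((344,320),.15),((270,167),.008),((355,166),.008),((273,248),.008),((354,248),.008)]: print(p,np.round(ray(c,p,z)*1000,1))
E
```

```text
(310, 287) [483.  -18.6 150. ]
(274, 253) [466.   -5.3 150. ]
(344, 253) [494.9  -1.1 150. ]
(275, 320) [469.9 -36.7 150. ]
(344, 320) [500.1 -32.3 150. ]
(270, 167) [446.8   7.6   8. ]
(355, 166) [509.6  17.5   8. ]
(273, 248) [456.1 -56.1   8. ]
(354, 248) [520.1 -46.8   8. ]
```

arm_command(
  slide=[
    [0.002,-0.0015,0.008],
    [0.001,-0.001,0.01],
    [0,0,0.01],
    [0,0,0.01],
    [0,0,0.008],
    [0,0,0.003],
    [0,0,0],
    [0,0,0],
  ],
  angular=[
    [0,0.2,0],
    [0,0,0],
    [0,0,0],
    [0,0,0],
    [0,0,0],
    [0,0,0],
    [0,0,0],
    [0,0,0],
  ],
  hand=[0.085,0.085,0.085,0.085,0.085,0.085,0.085,0.085],
)

```text
time: 13.55
tool_pos: [0.4842, -0.0208, 0.1186]
tcp_rot: [2.057, 2.372, 0.002]
wrist_force: [0.0, 0.8, -0.2]
width: 1.001
```

```bash
python3 - <<'E'
from h import *
s,R=st()
plan([.483,-.019,.117],pose(8),1)
E
```

```text
t 13.55 p [ 0.4842 -0.0208  0.1186] phi 8.16 tau -0.02 yz 0.002 F [ 0.   0.8 -0.2] T [-0.02  0.03 -0.06] w 1.001 q [-0.09  0.01  2.13  0.    1.   -0.24]
dist [-0.0012  0.0018 -0.0016] turn deg [0.14 0.02 0.16]
slide [[0.002, -0.0009, 0.0016]]
ang [0.14, 0.02, 0.16]
```

arm_command(
  slide=[
    [0.002,-0.001,0.0015],
    [0,0,0],
    [0,0,0],
    [0,0,0],
    [0,0,0],
    [0,0,0],
    [0,0,0],
    [0,0,0],
  ],
  angular=[
    [0.1,0,0],
    [0,0,0],
    [0,0,0],
    [0,0,0],
    [0,0,0],
    [0,0,0],
    [0,0,0],
    [0,0,0],
  ],
  hand=[0.085,0.06,0.045,0.035,0.02,0.02,0.02,0.02],
  squeeze=60,
)

```text
time: 14.35
tool_pos: [0.4835, -0.0189, 0.1185]
tcp_rot: [2.056, 2.372, 0.002]
wrist_force: [-0.0, 0.6, -0.0]
width: 0.339
```

```bash
python3 - <<'E'
from h import *
s,R=st()
im=bot.read_camera("scene");cv2.imwrite("pics/s6.png",im[:,:,::-1])
u=np.array([np.cos(np.radians(18.4)),np.sin(np.radians(18.4)),0]);o=np.array([.6423,-.2122,0])
z=s['tool_pos'][2]+.008
m=o-.110*u; print("pre",m)
plan(m+[0,0,z],pose(18.4),16)
E
```

```text
t 14.35 p [ 0.4835 -0.0189  0.1185] phi 8.16 tau -0.05 yz 0.002 F [-0.   0.6 -0. ] T [-0.03 -0.04 -0.02] w 0.339 q [-0.09  0.01  2.13 -0.    1.   -0.23]
pre [ 0.53792364 -0.24692139  0.        ]
dist [ 0.0544 -0.228   0.008 ] turn deg [  0.14   0.07 -10.24]
slide [[-0.0146, 0.0013, -0.0005], [-0.0146, 0.0012, -0.0005], [-0.0146, 0.001, -0.0005], [-0.0146, 0.0009, -0.0005], [-0.0146, 0.0007, -0.0005], [-0.0146, 0.0005, -0.0005], [-0.0146, 0.0004, -0.0005], [-0.0146, 0.0002, -0.0005], [-0.0146, 0.0, -0.0005], [-0.0146, -0.0001, -0.0005], [-0.0146, -0.0003, -0.0005], [-0.0146, -0.0005, -0.0005], [-0.0146, -0.0006, -0.0005], [-0.0146, -0.0008, -0.0005], [-0.0146, -0.0009, -0.0005], [-0.0146, -0.0011, -0.0005]]
ang [0.01, 0.0, -0.64]
```

View pics/s6.png

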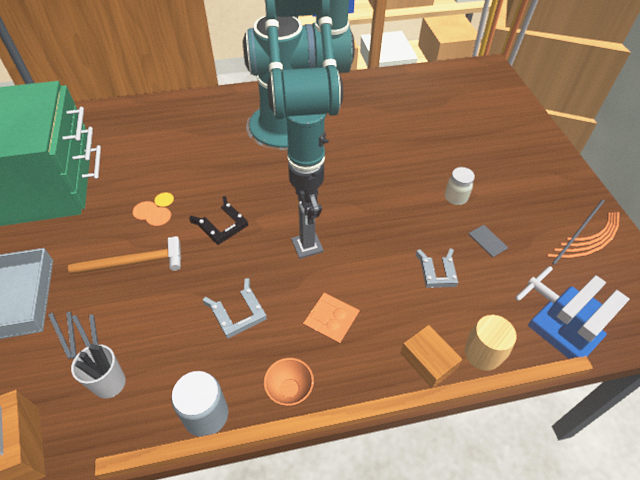

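arm_command(
  slide=[
    [0,0,-0.005],
    [0,0,-0.004],
    [-0.014,0.001,-0.0005],
    [-0.0165,0.001,0],
    [-0.0165,0.001,0],
    [-0.0165,0.001,0],
    [-0.0165,0.001,0],
    [-0.0165,0,0],
  ],
  angular=[
    [0.1,0,0],
    [0,0,0],
    [0,0,-0.7],
    [0,0,-0.7],
    [0,0,-0.7],
    [0,0,-0.8],
    [0,0,-0.8],
    [0,0,-0.8],
  ],
  hand=[0.02,0.02,0.02,0.02,0.02,0.02,0.02,0.02],
)

```text
time: 15.2
tool_pos: [0.4998, -0.1131, 0.1232]
tcp_rot: [-1.948, -2.451, 0.009]
wrist_force: [-0.6, -0.6, -5.9]
width: 0.343
```

```bash
python3 - <<'E'
from h import *
s,R=st()
plan([.538,-.247,.126],pose(18.4),8)
E
```

```text
t 15.2 p [ 0.4998 -0.1131  0.1232] phi 13.05 tau 0.29 yz -0.011 F [-0.6 -0.6 -5.9] T [-0.02 -0.06 -0.  ] w 0.343 q [-0.27  0.07  2.06 -0.    1.03 -0.5 ]
dist [ 0.0382 -0.1339  0.0028] turn deg [-0.64 -0.32 -5.36]
slide [[-0.0174, 0.0009, -0.0004], [-0.0174, 0.0007, -0.0004], [-0.0174, 0.0005, -0.0004], [-0.0174, 0.0003, -0.0004], [-0.0174, 0.0001, -0.0004], [-0.0174, -0.0001, -0.0004], [-0.0174, -0.0003, -0.0004], [-0.0174, -0.0006, -0.0004]]
ang [-0.08, -0.04, -0.67]
```

arm_command(
  slide=[
    [-0.0165,0.001,-0.0008],
    [-0.0175,0.0007,-0.0006],
    [-0.0175,0.0005,-0.0004],
    [-0.0175,0.0003,-0.0004],
    [-0.0175,0,-0.0004],
    [-0.0175,0,-0.0004],
    [-0.015,0,0],
    [-0.005,0,0],
  ],
  angular=[
    [-0.2,0,-0.7],
    [-0.2,0,-0.7],
    [-0.2,0,-0.7],
    [0,0,-0.7],
    [0,0,-0.7],
    [0,0,-0.7],
    [0,0,-0.7],
    [0,0,-0.4],
  ],
  hand=[0.02,0.02,0.02,0.02,0.02,0.02,0.02,0.02],
)

```text
time: 16.0
tool_pos: [0.5314, -0.2366, 0.1199]
tcp_rot: [-1.826, -2.537, 0.0]
wrist_force: [-0.0, -0.4, -5.4]
width: 0.342
```

```bash
python3 - <<'E'
from h import *
s,R=st()
plan([.538,-.247,.122],pose(18.4),2)
c=bot.get_calibration("wrist");im=bot.read_camera("wrist");cv2.imwrite("pics/w7.png",im[:,:,::-1])
im=bot.read_camera("top");cv2.imwrite("pics/t7.png",im[:,:,::-1])
cv2.imwrite("pics/t7c.png",cv2.resize(im[170:290,360:480,::-1],None,fx=5,fy=5,interpolation=cv2.INTER_CUBIC))
im=bot.read_camera("scene");cv2.imwrite("pics/s7.png",im[:,:,::-1])
cv2.imwrite("pics/s7c.png",cv2.resize(im[220:350,180:310,::-1],None,fx=4.5,fy=4.5,interpolation=cv2.INTER_CUBIC))
E
```

```text
t 16.0 p [ 0.5314 -0.2366  0.1199] phi 18.50 tau 0.74 yz -0.010 F [-0.  -0.4 -5.4] T [ 0.03 -0.01  0.02] w 0.342 q [-0.46  0.2   1.91  0.    1.04 -0.79]
dist [ 0.0066 -0.0104  0.0021] turn deg [-0.55 -0.74  0.09]
slide [[-0.006, 0.0015, -0.0012], [-0.006, 0.0015, -0.0011]]
ang [-0.27, -0.37, 0.05]
```

View pics/t7c.png

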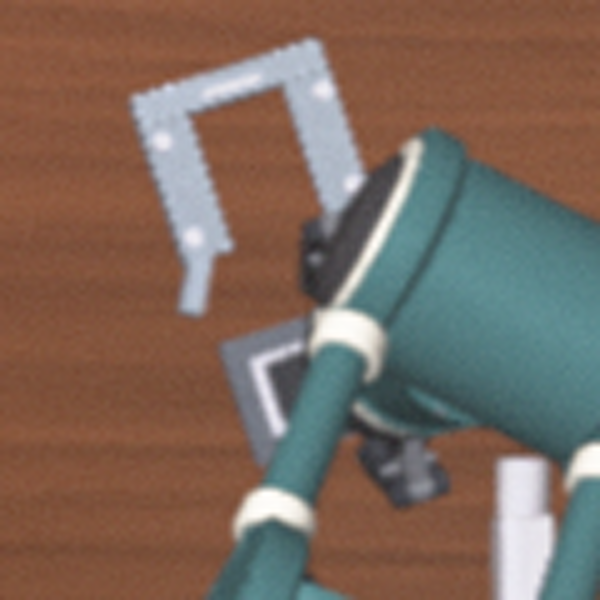

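View pics/s7c.png

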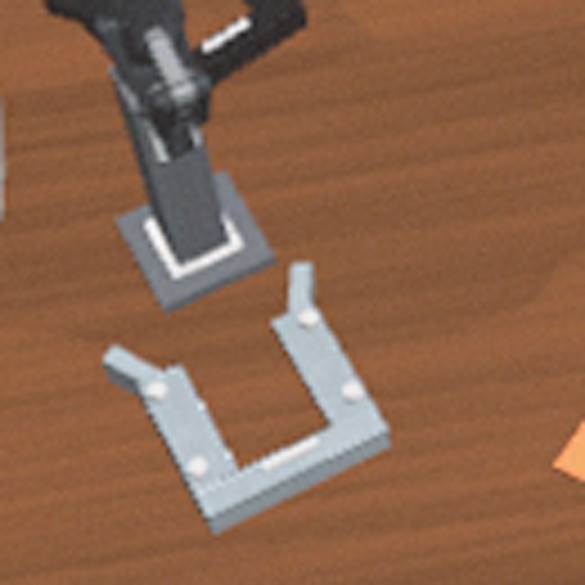

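View pics/w7.png

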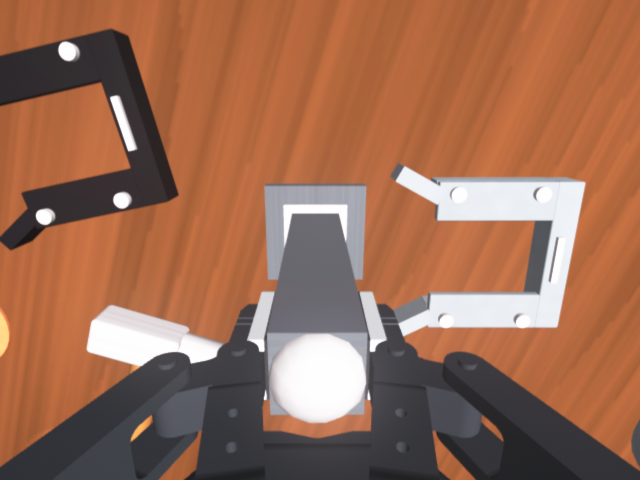

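```bash
python3 - <<'E'
from h import *
c=bot.get_calibration("wrist");s,R=st()
P=[ray(c,p,.0094) for p in [(265,185),(364,185),(267,279),(366,279)]]
print(np.round(np.array(P)*1000,1)); f=np.mean(P,0)
L=[ray(c,p,.02) for p in [(437,220),(430,294),(552,220),(541,293)]]
print(np.round(np.array(L)*1000,1));L=np.array(L)
lm=L[:2].mean(0);im=L[2:].mean(0);d=im-lm;a=np.arctan2(d[1],d[0]);print(np.degrees(a))
e=P[1]-P[0];print("foot ang",np.degrees(np.arctan2(e[1],e[0])), "centre",f, "tcp",s['tool_pos'])
u=np.array([np.cos(np.radians(18.4)),np.sin(np.radians(18.4)),0]);v=np.array([-u[1],u[0],0])
o=(lm+39*u/1000+im-32*u/1000)/2;print("o",o,"rel x,y",(f-o)@u,(f-o)@v)
E
```

```text
t 16.15 p [ 0.5308 -0.235   0.1197] phi 18.48 tau 0.82 yz -0.010 F [ 0.6 -0.1 -4.6] T [-0.05 -0.03  0.01] w 0.344 q [-0.46  0.2   1.91  0.    1.04 -0.79]
[[ 488.5 -212.9    9.4]
 [ 547.3 -193.1    9.4]
 [ 507.8 -273.7    9.4]
 [ 570.9 -252.2    9.4]]
[[ 595.6 -197.7   20. ]
 [ 611.2 -244.8   20. ]
 [ 662.  -175.2   20. ]
 [ 678.8 -221.    20. ]]
19.054523206627096
foot ang 18.652246730537435 centre [ 0.52862266 -0.23296806  0.0094    ] tcp [ 0.53076399 -0.23497457  0.11974885]
o [ 0.64021962 -0.20856791  0.02      ] rel x,y -0.1135935645846484 0.012072761742909069
```

arm_command(
  slide=[
    [-0.004,0.001,-0.001],
    [-0.004,0.001,-0.001],
    [-0.003,0.001,0],
    [-0.001,0,0],
    [0,0,0],
    [0,0,0],
    [0,0,0],
    [0,0,0],
  ],
  angular=[
    [-0.3,-0.4,0],
    [-0.3,-0.4,-0.1],
    [0,0,0],
    [0,0,0],
    [0,0,0],
    [0,0,0],
    [0,0,0],
    [0,0,0],
  ],
  hand=[0.02,0.02,0.02,0.02,0.02,0.02,0.02,0.02],
)

```text
time: 16.95
tool_pos: [0.537, -0.243, 0.1215]
tcp_rot: [-1.83, -2.552, -0.002]
wrist_force: [-0.3, 0.5, -5.8]
width: 0.342
```

```bash
cat > rel.py <<'E'
from h import *
def hold():
    s,R=st()
    u=np.array([np.cos(np.radians(18.5)),np.sin(np.radians(18.5)),0]);v=np.array([-u[1],u[0],0]);o=np.array([.6423,-.2122,0])
    d=s['tool_pos']-o;print("rel x %.1f y %.1f mm"%(d@u*1000,d@v*1000))
    d=R.T@(o-s['tool_pos']);print("to home in tool",np.round(d,4))
hold()
E
python3 rel.py; python3 - <<'E'
from h import *
im=bot.read_camera("wrist");cv2.imwrite("pics/w8.png",im[:,:,::-1])
E
```

```text
t 16.95 p [ 0.537  -0.243   0.1215] phi 18.71 tau 0.08 yz 0.001 F [-0.3  0.5 -5.8] T [ 0.05  0.   -0.08] w 0.342 q [-0.47  0.2   1.91  0.    1.03 -0.8 ]
rel x -109.7 y 4.2 mm
to home in tool [-0.0048  0.1096  0.1216]
```

View pics/w8.png

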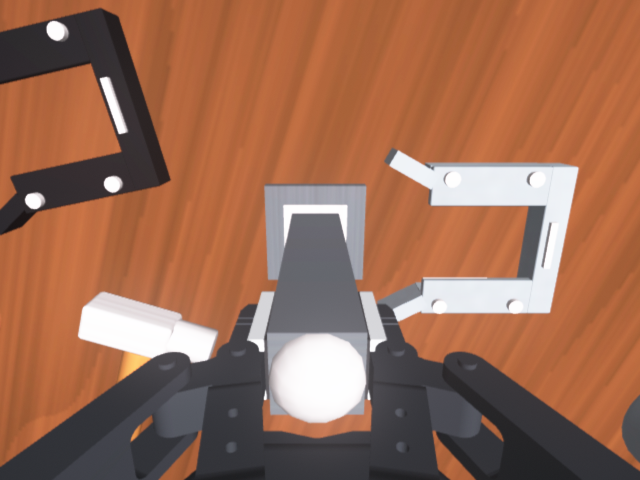

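arm_command(
  slide=[
    [-0.0025,0.004,0],
    [-0.0015,0.005,0],
    [-0.001,0.005,0],
    [0,0.005,0],
    [0,0.005,0],
    [0,0.003,0],
    [0,0,0],
    [0,0,0],
  ],
  angular=[
    [0,0,0],
    [0,0,0],
    [0,0,0],
    [0,0,0],
    [0,0,0],
    [0,0,0],
    [0,0,0],
    [0,0,0],
  ],
  hand=[0.02,0.02,0.02,0.02,0.02,0.02,0.02,0.02],
)

```text
time: 17.8
tool_pos: [0.5673, -0.2385, 0.1212]
tcp_rot: [-1.83, -2.553, -0.002]
wrist_force: [-0.4, 0.2, -4.3]
width: 0.344
```

```bash
python3 rel.py; python3 - <<'E'
from h import *
im=bot.read_camera("wrist");cv2.imwrite("pics/w9.png",im[:,:,::-1])
E
```

```text
t 17.8 p [ 0.5673 -0.2385  0.1212] phi 18.73 tau 0.09 yz 0.001 F [-0.4  0.2 -4.3] T [-0.01 -0.01 -0.01] w 0.344 q [-0.44  0.25  1.85  0.    1.04 -0.77]
rel x -79.5 y -1.1 mm
to home in tool [0.0006 0.0794 0.1213]
```

View pics/w9.png

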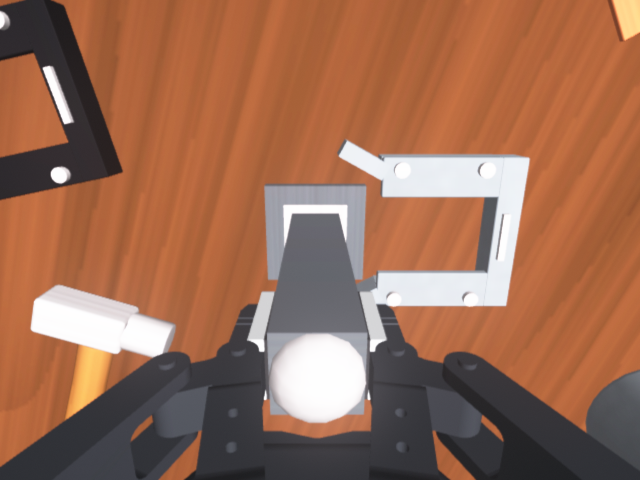

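arm_command(
  slide=[
    [0.0003,0.004,0.0008],
    [0.0002,0.005,0.0004],
    [0,0.005,0],
    [0,0.005,0],
    [0,0.005,0],
    [0,0.005,0],
    [0,0.003,0],
    [0,0,0],
  ],
  angular=[
    [0,0,0.1],
    [0,0,0],
    [0,0,0],
    [0,0,0],
    [0,0,0],
    [0,0,0],
    [0,0,0],
    [0,0,0],
  ],
  hand=[0.02,0.02,0.02,0.02,0.02,0.02,0.02,0.02],
)

```text
time: 18.65
tool_pos: [0.6001, -0.2268, 0.1199]
tcp_rot: [-1.833, -2.551, -0.003]
wrist_force: [1.0, 0.1, -5.8]
width: 0.347
```

```bash
python3 rel.py; python3 - <<'E'
from h import *
im=bot.read_camera("wrist");cv2.imwrite("pics/w10.png",im[:,:,::-1])
E
```

```text
t 18.65 p [ 0.6001 -0.2268  0.1199] phi 18.61 tau 0.10 yz 0.001 F [ 1.   0.1 -5.8] T [-0.05  0.   -0.03] w 0.347 q [-0.4   0.3   1.79  0.    1.05 -0.73]
rel x -44.6 y -0.4 mm
to home in tool [0.0002 0.0445 0.1199]
```

View pics/w10.png

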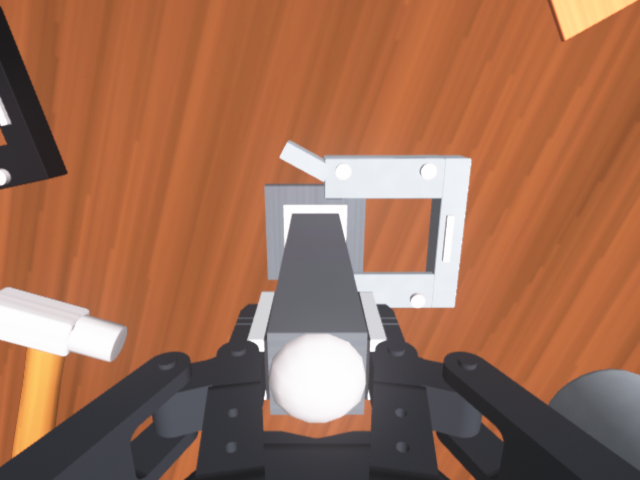

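The foot's front edge, near x=365, is already under the lips and there is no side force. I'll keep sliding.

arm_command(
  slide=[
    [0.0002,0.004,0.0003],
    [0,0.005,0.0002],
    [0,0.005,0.0002],
    [0,0.005,0],
    [0,0.005,0],
    [0,0.005,0],
    [0,0.004,0],
    [0,0,0],
  ],
  angular=[
    [0,0,0],
    [0,0,0],
    [0,0,0],
    [0,0,0],
    [0,0,0],
    [0,0,0],
    [0,0,0],
    [0,0,0],
  ],
  hand=[0.02,0.02,0.02,0.02,0.02,0.02,0.02,0.02],
)

```text
time: 19.5
tool_pos: [0.6338, -0.2152, 0.1189]
tcp_rot: [-1.833, -2.55, -0.003]
wrist_force: [-0.7, 0.2, -6.0]
width: 0.345
```

```bash
python3 rel.py
```

```text
t 19.5 p [ 0.6338 -0.2152  0.1189] phi 18.59 tau 0.11 yz 0.001 F [-0.7  0.2 -6. ] T [-0.04 -0.03  0.01] w 0.345 q [-0.37  0.35  1.73  0.    1.07 -0.69]
rel x -9.0 y -0.1 mm
to home in tool [-1.000e-04  8.900e-03  1.189e-01]
```

arm_command(
  slide=[
    [0,0.002,0.0006],
    [0,0.002,0.0004],
    [0,0.002,0.0002],
    [0,0.002,0],
    [0,0.001,0],
    [0,0.001,0],
    [0,0,0],
    [0,0,0],
  ],
  angular=[
    [0,0,0],
    [0,0,0],
    [0,0,0],
    [0,0,0],
    [0,0,0],
    [0,0,0],
    [0,0,0],
    [0,0,0],
  ],
  hand=[0.02,0.02,0.02,0.02,0.02,0.02,0.02,0.02],
)

```text
time: 20.3
tool_pos: [0.6428, -0.2127, 0.1188]
tcp_rot: [-1.832, -2.549, 0.001]
wrist_force: [-1.1, -0.3, -3.4]
width: 0.343
```

```bash
python3 rel.py; python3 - <<'E'
from h import *
im=bot.read_camera("wrist");cv2.imwrite("pics/w11.png",im[:,:,::-1])
E
```

```text
t 20.3 p [ 0.6428 -0.2127  0.1188] phi 18.59 tau 0.07 yz -0.002 F [-1.1 -0.3 -3.4] T [-0.15  0.29 -0.02] w 0.343 q [-0.36  0.36  1.71 -0.    1.07 -0.68]
rel x 0.3 y -0.7 mm
to home in tool [ 0.0005 -0.      0.1188]
```

View pics/w11.png

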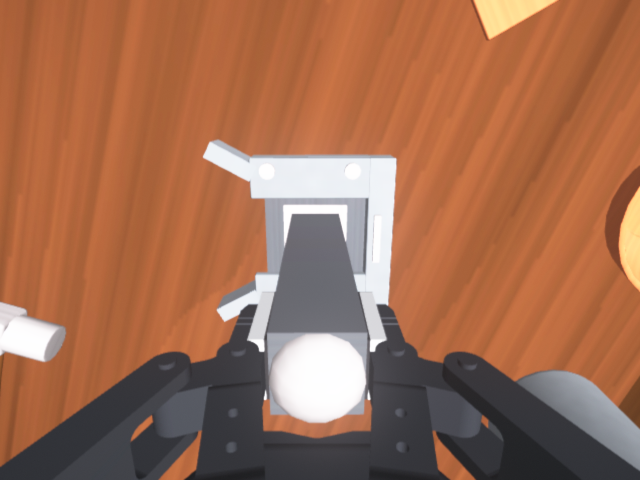

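arm_command(
  slide=[
    [0,0.0015,0.0005],
    [0,0.002,0.0005],
    [0,0.002,0.0004],
    [0,0.003,0],
    [0,0.003,0],
    [0,0.003,0],
    [0,0.003,0],
    [0,0.003,0],
  ],
  angular=[
    [0,0,0],
    [0,0,0],
    [0,0,0],
    [0,0,0],
    [0,0,0],
    [0,0,0],
    [0,0,0],
    [0,0,0],
  ],
  hand=[0.02,0.02,0.02,0.02,0.02,0.02,0.02,0.02],
)

```text
time: 21.15
tool_pos: [0.6471, -0.2117, 0.1199]
tcp_rot: [-1.813, -2.533, 0.043]
wrist_force: [-8.2, -2.0, 2.4]
width: 0.345
```

```bash
python3 rel.py
```

```text
t 21.15 p [ 0.6471 -0.2117  0.1199] phi 18.82 tau 0.29 yz -0.038 F [-8.2 -2.   2.4] T [-0.7   1.87  0.06] w 0.345 q [-0.34  0.39  1.67 -0.02  1.11 -0.66]
rel x 4.8 y -1.0 mm
to home in tool [ 0.0005 -0.0003  0.12  ]
```

The foot is against the stop: about 8 N of resistance, and the stake is leaning forward by about 2°. I'll level it about the foot.

arm_command(
  slide=[
    [0,-0.0015,0],
    [0,-0.0015,0],
    [0,-0.001,0.0003],
    [0,0,0.0003],
    [0,0,0],
    [0,0,0],
    [0,0,0],
    [0,0,0],
  ],
  angular=[
    [-0.8,0,0],
    [-0.7,0,0],
    [-0.6,-0.2,0],
    [0,0,0],
    [0,0,0],
    [0,0,0],
    [0,0,0],
    [0,0,0],
  ],
  hand=[0.02,0.02,0.02,0.02,0.02,0.02,0.02,0.02],
)

```text
time: 21.95
tool_pos: [0.6426, -0.2129, 0.1188]
tcp_rot: [-1.828, -2.553, -0.002]
wrist_force: [-1.9, -1.0, -3.3]
width: 0.348
```

```bash
python3 rel.py; python3 - <<'E'
from h import *
im=bot.read_camera("wrist");cv2.imwrite("pics/w12.png",cv2.resize(im[130:330,190:420,::-1],None,fx=3,fy=3))
im=bot.read_camera("scene");cv2.imwrite("pics/s12.png",cv2.resize(im[220:350,180:310,::-1],None,fx=4.5,fy=4.5,interpolation=cv2.INTER_CUBIC))
E
```

```text
t 21.95 p [ 0.6426 -0.2129  0.1188] phi 18.80 tau 0.11 yz 0.001 F [-1.9 -1.  -3.3] T [-0.14  0.49 -0.02] w 0.348 q [-0.36  0.36  1.71  0.    1.07 -0.69]
rel x 0.1 y -0.8 mm
to home in tool [ 0.0006 -0.0002  0.1188]
```

View pics/w12.png

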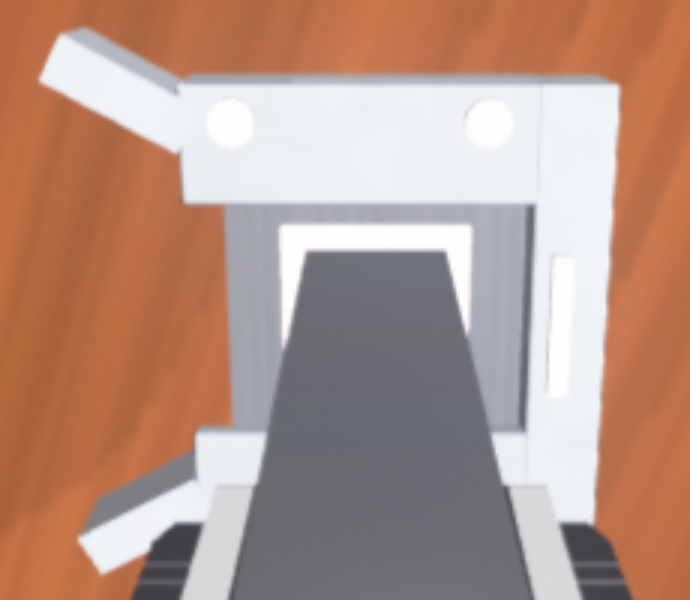

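View pics/s12.png

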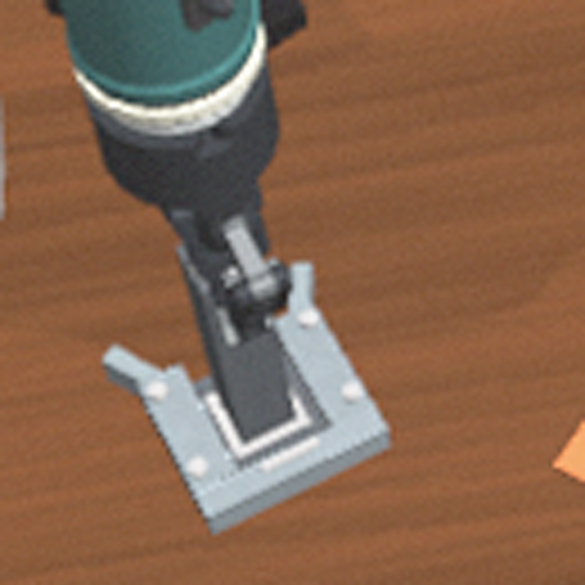

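arm_command(
  slide=[
    [0,0.0008,0.001],
    [0,0.0008,0.001],
    [0,0.0005,0.0005],
    [0,0,0],
    [0,0,0],
    [0,0,0],
    [0,0,0],
    [0,0,0],
  ],
  angular=[
    [0,0,0],
    [0,0,0],
    [0,0,0],
    [0,0,0],
    [0,0,0],
    [0,0,0],
    [0,0,0],
    [0,0,0],
  ],
  hand=[0.02,0.02,0.02,0.02,0.02,0.02,0.02,0.02],
)

```text
time: 22.85
tool_pos: [0.6431, -0.2128, 0.1189]
tcp_rot: [-1.826, -2.552, 0.003]
wrist_force: [-3.3, -0.1, -0.8]
width: 0.348
```

```bash
python3 rel.py
```

```text
t 22.85 p [ 0.6431 -0.2128  0.1189] phi 18.83 tau 0.13 yz -0.004 F [-3.3 -0.1 -0.8] T [-0.2   0.74  0.03] w 0.348 q [-0.36  0.36  1.71 -0.    1.08 -0.68]
rel x 0.6 y -0.8 mm
to home in tool [ 0.0006 -0.0002  0.1189]
```

Resting on the bench and pressed lightly against the stop. Releasing.

arm_command(
  slide=[
    [0,0,0],
    [0,0,0],
    [0,0,0],
    [0,0,0],
    [0,0,0],
    [0,0,0],
    [0,0,0],
    [0,0,0],
  ],
  angular=[
    [0,0,0],
    [0,0,0],
    [0,0,0],
    [0,0,0],
    [0,0,0],
    [0,0,0],
    [0,0,0],
    [0,0,0],
  ],
  hand=[0.034,0.038,0.042,0.046,0.05,0.055,0.06,0.065],
)

```text
time: 23.65
tool_pos: [0.6495, -0.2133, 0.1233]
tcp_rot: [1.823, 2.547, 0.008]
wrist_force: [0.4, 0.4, -0.0]
width: 0.759
```

```bash
python3 rel.py; python3 - <<'E'
from h import *
im=bot.read_camera("wrist");cv2.imwrite("pics/w13.png",cv2.resize(im[130:330,190:420,::-1],None,fx=3,fy=3))
E
```

```text
t 23.65 p [ 0.6495 -0.2133  0.1233] phi 18.81 tau -0.26 yz 0.009 F [ 0.4  0.4 -0. ] T [ 0.05 -0.   -0.01] w 0.759 q [-0.35  0.36  1.7   0.    1.07 -0.68]
rel x 6.5 y -3.3 mm
to home in tool [ 0.004  -0.0076  0.1232]
```

View pics/w13.png

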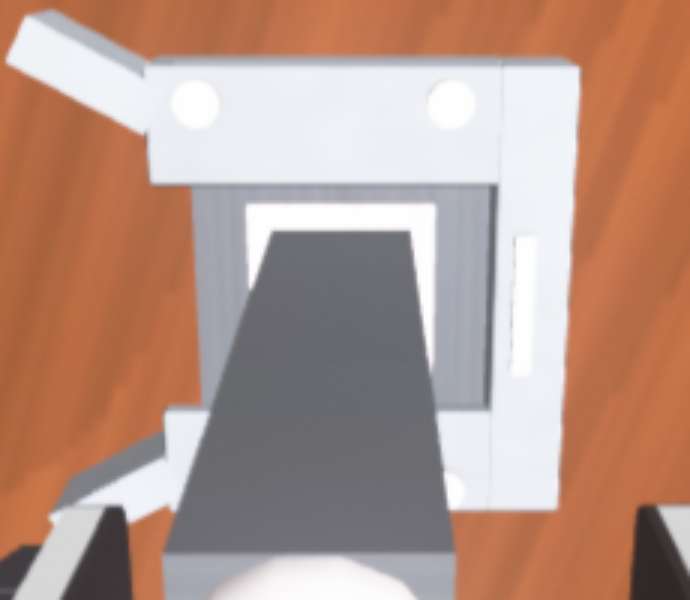

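The foot is flush against the stop at about x=490 in the crop. I'll withdraw upwards.

arm_command(
  slide=[
    [0.001,-0.003,0],
    [0.001,-0.003,-0.003],
    [0,0,-0.01],
    [0,0,-0.015],
    [0,0,-0.02],
    [0,0,-0.025],
    [0,0,-0.025],
    [0,0,-0.025],
  ],
  angular=[
    [0,0,0],
    [0,0,0],
    [0,0,0],
    [0,0,0],
    [0,0,0],
    [0,0,0],
    [0,0,0],
    [0,0,0],
  ],
  hand=[0.075,0.08,0.085,0.085,0.085,0.085,0.085,0.085],
)

```text
time: 24.5
tool_pos: [0.6388, -0.2125, 0.2511]
tcp_rot: [1.827, 2.552, 0.005]
wrist_force: [0.1, -0.4, 0.4]
width: 0.989
```

```bash
python3 rel.py; python3 - <<'E'
from h import *
c=bot.get_calibration("wrist");im=bot.read_camera("wrist");cv2.imwrite("pics/w14.png",im[:,:,::-1]);np.savez("w14.npz",**c)
cv2.imwrite("pics/w14c.png",cv2.resize(im[130:330,210:410,::-1],None,fx=3,fy=3,interpolation=cv2.INTER_CUBIC))
E
```

```text
t 24.5 p [ 0.6388 -0.2125  0.2511] phi 18.80 tau -0.03 yz 0.004 F [ 0.1 -0.4  0.4] T [-0.04 -0.04  0.05] w 0.989 q [-0.36  0.25  1.6   0.    1.29 -0.69]
rel x -3.4 y 0.8 mm
to home in tool [-0.0008  0.0024  0.2511]
```

View pics/w14.png

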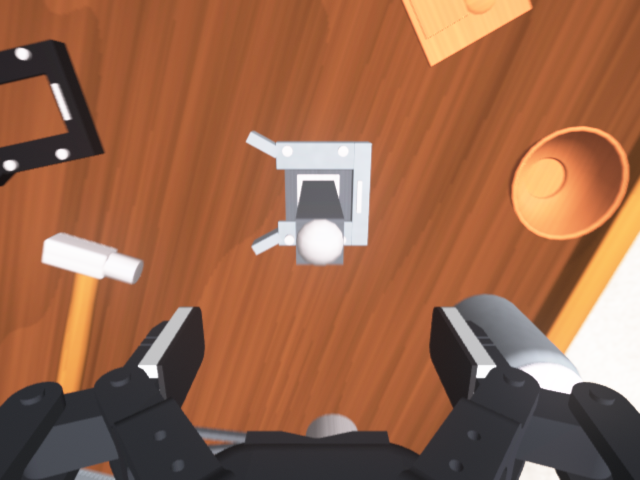

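View pics/w14c.png

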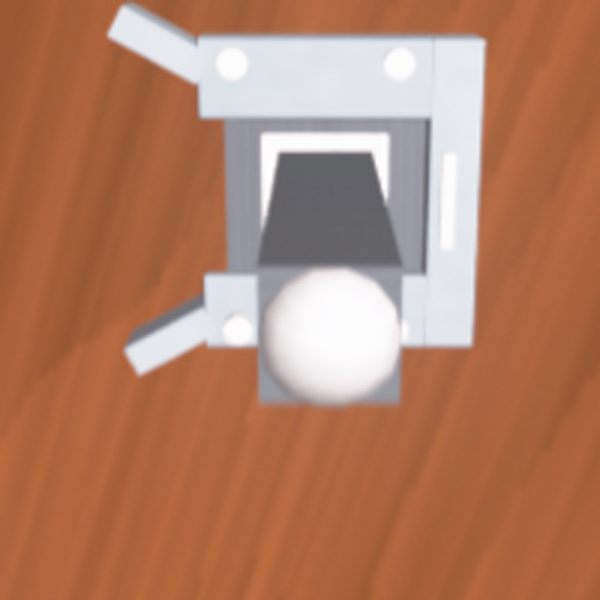

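```bash
python3 - <<'E'
from h import *
c=dict(np.load("w14.npz"))
u=np.array([np.cos(np.radians(18.5)),np.sin(np.radians(18.5)),0])
g=lambda p,z: ray(c,unc(p,(210,130),3),z)
r=lambda p,z:g(p,z)@u*1000
print("lip start",r((200,117),.02),r((205,273),.02),"foot rear",r((225,150),.008),r((229,250),.008))
print("stop face top",r((432,120),.02),r((425,270),.02),"stop bottom/foot front line",r((427,120),.008),r((421,270),.008))
T=bot.get_calibration("top");im=bot.read_camera("top");cv2.imwrite("pics/t14.png",im[:,:,::-1])
im=bot.read_camera("scene");cv2.imwrite("pics/s14.png",im[:,:,::-1])
E
```

```text
lip start 502.436434075205 502.8057843047108 foot rear 509.0169001361638 509.7267051800295
stop face top 573.8296887911715 573.259905146631 stop bottom/foot front line 573.4218958218775 573.1006752538844
```

View pics/s14.png

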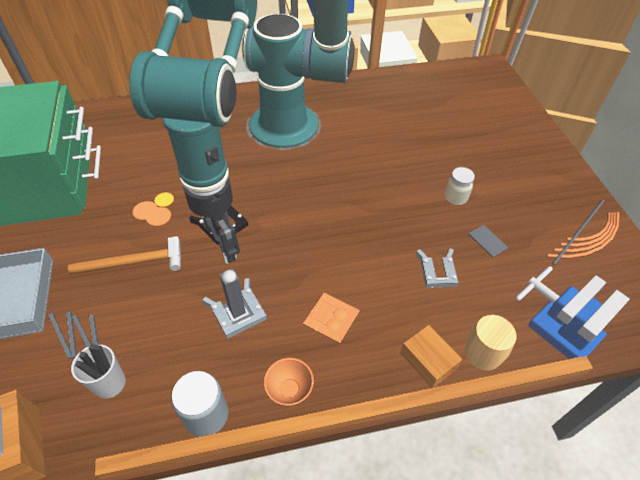

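```bash
python3 - <<'E'
from h import *
st();print(bot.finish_job())
E
```

```text
t 24.65 p [ 0.6407 -0.2132  0.2534] phi 18.80 tau -0.26 yz 0.009 F [ 0.5 -0.6  0.4] T [-0.   -0.07  0.01] w 0.998 q [-0.36  0.25  1.6   0.    1.29 -0.69]
the job is handed in; nothing more can be done
None
```

The stake is standing upright in the wide holder with its foot under the lips and against the stop, and the job is handed in at 24.65 s of the 72 s.

**What I did:** I gripped the post and tipped the stake up on its foot's edge, then let go, and the pictures showed it standing free. I took it again from above and carried it a few millimetres off the bench (about 5 mm at most, by the TCP height). I slid it in until it met the stop with about 8 N, levelled it, released it and withdrew upwards.

**Last checks:**
- **Position:** the foot's front edge is at the stop within about 0.5 mm. Its rear edge is 6.6–6.9 mm inside the lip ends, where 7 mm is nominal.
- **Standing free:** the last pictures show it upright with the gripper about 9 cm above its top, and the wrist force is near zero. The highest wrist force I read was about 9 N.
- **Other things:** the hammer, copper sheet, jar, offcut and other holders look unmoved in the last picture. I compared these by eye only.

**What disagreed:**
- The top and scene cameras differed by about 5 mm in x. I used their mean, and the wrist camera confirmed it.
- The foot was about 12 mm off the holder's line before sliding in, because the move had stopped short. I corrected this by the wrist camera.
- The arm drifted about 6 mm when the gripper opened. The picture taken just after showed the foot still flush against the stop.

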